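# Shelve the last vial and latch the dry cabinet

## Task

Stand the vial from the bench upright in the empty right-hand well of the dry cabinet's tray and slide the tray fully home. Then swing the sprung door closed without slamming it and press it near its free edge until the sloped tongue rides over the strike pin and snaps in, so that it stays shut by itself. The door is thin acrylic: do not press it with 22 N or more, and leave the other vials and the bottles and beaker on the bench where they are.

Things in the scene. Friction and masses are not known exactly. Their poses are not given: they have to be found in the camera images.
- cabinet: Small white dry-storage cabinet with a clear roof, 195 deep x 240 wide x 125 mm high, fixed to the bench. Origin under its centre on the bench; its x axis points from the open front to the back, y to its left (seen from the front), z up. The roof begins 95 mm in front of the origin.
- well_right (a point): Centre of the floor of the EMPTY well of the tray's blue insert, the right-hand one of three in a row (58 mm apart along the cabinet's y). Round, 29 mm wide, 14 mm deep; the insert's top is 14 mm above this point. Moves with the tray.
- well_mid (a point): The same for the middle well, taken by another vial.
- well_left (a point): The same for the left well, taken by another vial.
- tray_tab (a point): Point on the front face of the tray's upright push tab (70 mm wide, 3 mm thick, its top 10 mm above this point, 38.5 mm in front of the row of wells). Push here along the cabinet's +x to slide the tray in.
- tray (a joint): Slide of the aluminium tray in m: 0 = pulled out, 0.100 = fully home against its stop, along the cabinet's +x; about 2 N of friction.
- door (a joint): Door angle in rad: about 0 closed, grows as it opens towards the robot, 1.9 at most. A weak hinge spring (under 2 N at the free edge) pops it wide open (to about 1.5) unless it is latched. Latched it rests between -0.025 and 0.025, depending on how its keeper is set.
- door_hinge (a point): Point on the door's vertical hinge axis (left front edge of the cabinet), 95 mm above the bench. Turns with the door: its x axis points from the door's outer face to its inner face and lies along the cabinet's x when closed; its y axis points from the free edge to the hinge. The door is a slab 14 mm thick, centred on the axis, from 8 to 244 mm from it along -y, 10 to 123 mm above the bench, dark grey frame with a clear pane.
- door_mid (a point): Middle of the door's width on the outer face (126 mm from the hinge axis), 95 mm above the bench.
- door_push (a point): Good place to press the door shut: on its outer face 226 mm from the hinge axis (18 mm from the free edge), 95 mm above the bench, above the latch's small thumb knob (50 mm above the bench, 6 mm proud).
- tongue (a joint): How far the sloped latch tongue is pushed back into the door's free edge, in m: 0 = sprung out. Pressed near that edge it meets the pin at 0.02 to 0.07 rad of door angle, 7 N rising to 13 N (double at half the width), goes back 5.5 mm, then snaps out to 0 and the push collapses; just behind waits a rubber stop. Pin and stop are set up to 5 mm in or out, unseen: push slowly, by feel.
- vial: The vial to be stored: amber, blue band, black cap, 25 mm diameter, 50 mm high, 18 g. Origin under its base.
- vial_center (a point): Centre of that vial, 25 mm above its base; stands upright on the bench to the right.
- vial_mid_center (a point): Centre of the vial that stands in the middle well; same kind. Leave it there.
- vial_left_center (a point): Centre of the vial that stands in the left well; same kind. Leave it there.
- blue_bottle_center (a point): Centre of the bystander bottle with a blue cap, 56 mm diameter, 106 mm high, left of the cabinet.
- beaker_center (a point): Centre of a clear beaker, 56 mm diameter, 68 mm high, on the bench to the right. Bystander.
- orange_bottle_center (a point): Centre of a bottle with an orange cap, 45 mm diameter, 93 mm high, on the bench to the right. Bystander.
Things that resemble listed ones, but are neither listed nor needed, are in the scene too. Leave any red look-alike of the vial alone.

How it is judged:
On the way, in this order (a step that is already met when the one before it is completed fails the run):
1. the vial stands in the empty right-hand well and is let go (horizontal distance between vial_center and well_right below 0.005 m and z of vial_center in the frame of well_right below 0.029 m and angle between vial_center's own z axis and vertical below 0.15 rad and contact force between the fingers and vial below 0.1 N), for 0.2 s.
2. the tray is fully home with the vial in it (value of joint tray above 0.096 m and horizontal distance between vial_center and well_right below 0.005 m and z of vial_center in the frame of well_right below 0.029 m and angle between vial_center's own z axis and vertical below 0.15 rad), for 0.2 s.
3. the door is pressed on and the strike pin has forced its tongue back (value of joint tongue above 0.003 m and value of joint door below 0.08 rad and value of joint tray above 0.096 m), for 0.02 s.
4. the door is shut and its tongue has snapped out behind the strike pin (value of joint door below 0.03 rad and value of joint tongue below 0.002 m and value of joint tray above 0.096 m), for 0.2 s.
At the end, for the whole second after the job is handed in: The vial stands upright in the right well (5 mm, on its floor), the other two vials in theirs; the tray is home (within 4 mm); the door is shut (below 0.03 rad) with the tongue sprung out behind the pin (within 2 mm) and holds by itself (all of step 4 and horizontal distance between vial_center and well_right below 0.005 m and z of vial_center in the frame of well_right below 0.029 m and angle between vial_center's own z axis and vertical below 0.15 rad and horizontal distance between vial_left_center and well_left below 0.008 m and horizontal distance between vial_mid_center and well_mid below 0.008 m); the robot touches nothing.
It fails at once if the robot presses the door with 22 N or more (contact force between any of the fingers, the arm and door above 22 N).
It fails at once if the door is slammed (swings shut faster than 3 rad/s) (velocity of joint door below -3 rad/s).
It fails at once if another vial leaves its well or tips (horizontal distance between vial_left_center and well_left above 0.015 m or horizontal distance between vial_mid_center and well_mid above 0.015 m or angle between any of vial_left_center, vial_mid_center's own z axis and vertical above 0.4 rad).
It fails at once if a bottle or the beaker on the bench is shoved by more than 25 mm or tipped over (distance of any of blue_bottle_center, beaker_center, orange_bottle_center from where it was at the start of the episode above 0.025 m).
It also fails if it takes over 72 s, if anything falls off the work surface, if the arm or the gripper's body presses on something with over 40 N, if the wrist force passes 120 N, or if a joint passes its speed limit or range.

## Robot

A 7-joint arm with a two-finger parallel gripper is mounted at the origin on a cart in front of the work surface, level with it; the furniture and walls round the work are solid. World frame = base frame: x ahead of the robot, y to its left, z up, the work surface at z = 0. Lengths are in m, angles in rad, forces in N, time in s.
With the tool pointing down it reaches from about 0.4 to 0.85 m from the base axis. Payload 4.5 kg.
Tool frame: the origin (TCP) lies on the centre line of the jaws, within the pads' length; the fingertips stand 8 mm ahead of it and the grasp point (between the pads) lies 11 mm behind it; z points along the fingers, x is the direction in which the jaws open and shut, and the axes are right-handed (so a half turn about z gives the same grasp; the last joint's range is limited). The gripper opens to 88 mm and grips with 3 to 60 N. Pads are 18 mm wide; open, the fingers measure 123 mm over their backs; the gripper's body (75 mm by 187 mm) begins 45 mm behind the grasp point.
Start: joints at [-1.261, 0.689, -0.195, 1.565, 0.157, 0.902, -0.215], TCP at [0.17, 0.601, 0.247] pointing down, gripper open.
Joint ranges: [-3.01, 3.01], [-0.46, 2.08], [-1.47, 1.51], [0.13, 2.56], [-1, 4.14], [0.04, 2.09], [-2.66, 2.66]. Speed limits (rad/s): [2.57, 2.57, 3.14, 3.14, 3.14, 3.14, 3.14].

## Interface

Orientations are given as a unit quaternion [x, y, z, w].
In Python, from plant import get_state, snapshot, finish_job, boxes_of, pinpoint gives the robot as it stands.
- The arm moves only by the shell command python3 -m creep 'ROWS' [FORCE]. ROWS is JSON, a list of rows, each an object with "hand": the finger opening in m, from 0 to 0.0881; "slide": the shift along the tool's x, y, z in m, a list of three; "turn": the turn about the tool's z in degrees. A call has 1 to 5 rows; each row shifts and turns the commanded pose from where the row before left it, along the tool's axes as they then stand; what a row does not reach is not made up. A row lasts 1/8 s, in which the tool goes at most 62.5 mm and 10.7 degrees, less where a joint would pass 70% of its speed; a pose out of reach is approached as far as the arm can. A call is refused whole if a number of a shift passes 0.0625 or a number of a turn 10.7, either way. A call with a gripper value outside its range is refused whole. The fingers move at their own pace and stop on an object; FORCE is the grip in N (left out, the last holds). Time passes only in rows, so rows that do not move let the fingers close. It gives the time, the measured TCP pose, the force and the opening at its end, in the units of the state.
- get_state(): the state, without advancing time (a new reading comes with each control period).
- snapshot(name): name is "side" or "top"; returns a dict with "frame" (420x560x3 uint8, red, green, blue), "depth" (420x560 float32, m along the optical axis (not along the pixel's ray), 0 where there is no reading), "mtx" (3x3 intrinsics, pixels), "camera_from_world" (4x4, takes a point from world to camera coordinates). Camera axes: x right, y down, z forward; pixel columns grow to the right and rows downward; lengths in m; the calibration is good to about 2 mm. A picture is of the moment at which its call begins.
- finish_job(): hands the job in, once; it reports no verdict.
Trained networks look in a picture, given as the dict that the camera call returned (one of the last four; its "shot" number tells which), for a name from the list of things; names that differ only in an ending like _2 or _b are one class to them, and where a whole thing is asked for, a point or a joint stands for the part that bears it (a point fixed in the world has none). Each returns a list of dicts, best first, with "conf" (0 to 1); they miss things now and then, are a little off and sometimes report something else, mostly with a low value. They report only what shows in the picture. A call takes as long as a camera call. They do not tell look-alikes from the thing itself.
- boxes_of(target, picture): "uv" ([column, row] in pixels, amid what is visible of it).
- pinpoint(target, picture): "uv" ([column, row] in pixels: a listed point, or the origin of a listed thing).
The state is a dict: "clock": time; "q": joint angles; "qd": joint speeds; "joint_torque": joint torques, N m; "tool_pos": TCP position; "eef_rot": TCP orientation; "contact_force": force on the tool from outside, world axes, zero at the start; "moment": the same for the moment, N m; "opening": opening from 0.0 (shut) to 1.0 (fully open).
Only numpy, scipy, OpenCV 4.12 (cv2) and the standard library are available. Lean on these libraries where they do the work, as an engineer would, in place of code of your own. Each camera call takes 0.05 s, during which the arm holds its last target.

## Working session

There is one attempt and no reset: what is moved stays moved. The work goes in short steps, Python scripts to look and compute and a shell command to move; the robot and the scene stay as the last step left them, time stands still between calls to the robot, and variables do not carry over. Pictures are saved under pics/ and viewed, and the job is handed in when it is done.

```bash
ls; mkdir -p pics; python3 - <<'E'
from plant import *
import cv2,numpy as np
s=get_state();print({k:np.round(v,3).tolist() for k,v in s.items()})
for n in("side","top"):
    p=snapshot(n);cv2.imwrite(f"pics/{n}0.png",p["frame"][:,:,::-1]);print(n,p["mtx"].tolist(),np.round(p["camera_from_world"],4).tolist())
E
```

```text
pics
{'clock': 0.0, 'q': [-1.261, 0.69, -0.195, 1.566, 0.157, 0.902, -0.215], 'qd': [-0.001, -0.003, -0.0, -0.0, 0.001, 0.0, -0.001], 'joint_torque': [-0.001, -52.755, -1.267, -15.343, -0.053, 0.006, 0.0], 'tool_pos': [0.17, 0.601, 0.246], 'eef_rot': [0.798, 0.603, -0.001, 0.001], 'contact_force': [-0.713, 0.431, -0.297], 'moment': [0.012, -0.0, -0.008], 'opening': 0.998}
side [[538.9747985691733, 0.0, 278.0639247370567], [0.0, 538.9747985691733, 214.11273630851403], [0.0, 0.0, 1.0]] [[0.9679, -0.2514, -0.0023, -0.4703], [-0.1513, -0.5754, -0.8038, 0.1593], [0.2007, 0.7783, -0.5949, 1.474], [0.0, 0.0, 0.0, 1.0]]
top [[439.077175406126, 0.0, 283.08651037106597], [0.0, 439.077175406126, 209.72799591603228], [0.0, 0.0, 1.0]] [[-0.0103, -0.9997, -0.0206, 0.0564], [-0.9846, 0.0137, -0.1742, 0.5205], [0.1745, 0.0185, -0.9845, 1.3981], [0.0, 0.0, 0.0, 1.0]]
```

View pics/side0.png

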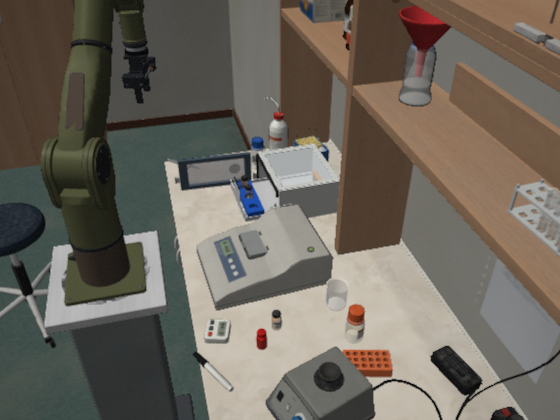

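View pics/top0.png

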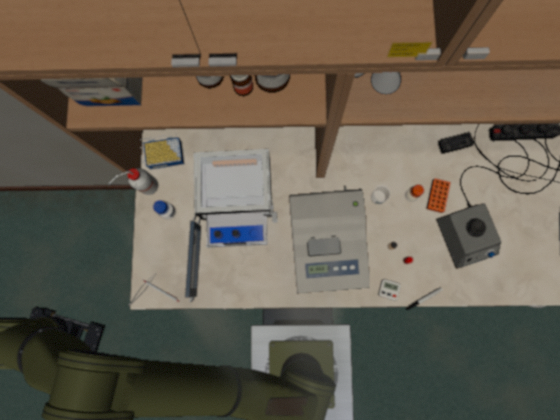

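```bash
cat > h.py <<'E'
import numpy as np,cv2
from plant import *
def ray(p,uv):
    T=np.array(p["camera_from_world"]);R=T[:3,:3];t=T[:3,3]
    d=R.T@np.linalg.solve(p["mtx"],[uv[0],uv[1],1.]);return -R.T@t,d
def at_z(p,uv,z):
    c,d=ray(p,uv);return c+d*(z-c[2])/d[2]
def at_d(p,uv):
    c,d=ray(p,uv);u,v=int(round(uv[0])),int(round(uv[1]));w=p["depth"][v-1:v+2,u-1:u+2];w=w[w>0]
    return c+d*np.median(w) if len(w) else None
def tri(p1,a,p2,b):
    c1,d1=ray(p1,a);c2,d2=ray(p2,b);d1/=np.linalg.norm(d1);d2/=np.linalg.norm(d2)
    s=np.linalg.lstsq(np.c_[d1,-d2],c2-c1,rcond=None)[0];x,y=c1+d1*s[0],c2+d2*s[1]
    return (x+y)/2,np.linalg.norm(x-y)
def proj(p,x):
    q=np.array(p["camera_from_world"])@np.r_[x,1];k=np.array(p["mtx"])@q[:3];return k[:2]/k[2]
def crop(p,u0,u1,v0,v1,k,name,pts=()):
    im=cv2.resize(p["frame"][v0:v1,u0:u1,::-1],None,fx=k,fy=k,interpolation=cv2.INTER_CUBIC)
    for q in pts: cv2.drawMarker(im,(int((q[0]-u0+.5)*k),int((q[1]-v0+.5)*k)),(0,255,0),0,12,1)
    cv2.imwrite("pics/"+name,im)
E
python3 - <<'E'
from h import *
P={n:snapshot(n) for n in("side","top")}
np.save("P0.npy",P,allow_pickle=True)
for t in ["cabinet","well_right","well_mid","well_left","tray_tab","door_hinge","door_mid","door_push","vial_center","vial_mid_center","vial_left_center","blue_bottle_center","beaker_center","orange_bottle_center"]:
    o={}
    for n,p in P.items():
        o[n]=[(np.round(r["uv"],1).tolist(),round(r["conf"],2)) for r in pinpoint(t,p)][:3]
    tr=""
    if o["side"] and o["top"]: 
        x,e=tri(P["side"],o["side"][0][0],P["top"],o["top"][0][0]);tr=(np.round(x,3).tolist(),round(e,4))
    print(t,o,tr)
p=P["side"];crop(p,170,340,130,230,4,"s1.png");crop(p,190,390,280,380,4,"s2.png")
p=P["top"];crop(p,140,290,130,310,4,"t1.png")
crop(p,360,440,170,300,5,"t2.png")
E
```

```text
cabinet {'side': [], 'top': [([235.4, 187.9], 0.86), ([218.4, 236.2], 0.61)]} 
well_right {'side': [([252.3, 207.6], 0.67)], 'top': [([251.0, 229.6], 0.66)]} ([0.452, 0.158, 0.027], np.float64(0.0147))
well_mid {'side': [([250.9, 199.3], 0.63)], 'top': [([236.7, 233.8], 0.57)]} ([0.448, 0.205, 0.025], np.float64(0.0041))
well_left {'side': [([246.2, 187.7], 0.85), ([242.5, 184.8], 0.16)], 'top': [([220.1, 235.5], 0.61)]} ([0.443, 0.258, 0.036], np.float64(0.0066))
tray_tab {'side': [([236.1, 184.6], 0.58)], 'top': []} 
door_hinge {'side': [([254.4, 156.8], 0.7), ([247.7, 198.5], 0.28)], 'top': [([194.8, 218.8], 0.66)]} ([0.488, 0.328, 0.104], np.float64(0.0055))
door_mid {'side': [([215.2, 164.2], 0.89), ([299.0, 196.2], 0.51)], 'top': [([188.8, 260.8], 0.84), ([395.2, 243.0], 0.45)]} ([0.359, 0.348, 0.084], np.float64(0.0083))
door_push {'side': [([181.8, 166.3], 0.57)], 'top': [([187.3, 290.3], 0.66)]} ([0.26, 0.349, 0.092], np.float64(0.0085))
vial_center {'side': [([276.3, 320.2], 0.73), ([258.7, 340.4], 0.61)], 'top': [([395.6, 244.6], 0.61), ([406.3, 260.9], 0.58)]} ([0.401, -0.315, 0.032], np.float64(0.0033))
vial_mid_center {'side': [([250.1, 192.1], 0.55)], 'top': [([234.5, 232.6], 0.41)]} ([0.448, 0.209, 0.05], np.float64(0.0023))
vial_left_center {'side': [([242.7, 182.4], 0.4)], 'top': [([218.2, 235.2], 0.54), ([380.8, 196.8], 0.2)]} ([0.437, 0.261, 0.056], np.float64(0.002))
blue_bottle_center {'side': [([259.3, 155.0], 0.73), ([297.6, 195.1], 0.42)], 'top': [([165.0, 207.6], 0.57)]} ([0.534, 0.443, 0.04], np.float64(0.0022))
beaker_center {'side': [([335.9, 292.2], 0.75)], 'top': [([379.4, 197.9], 0.82)]} ([0.562, -0.269, 0.04], np.float64(0.0085))
orange_bottle_center {'side': [([356.0, 323.1], 0.62)], 'top': [([417.2, 190.4], 0.81)]} ([0.575, -0.389, 0.054], np.float64(0.0057))
```

View pics/s1.png

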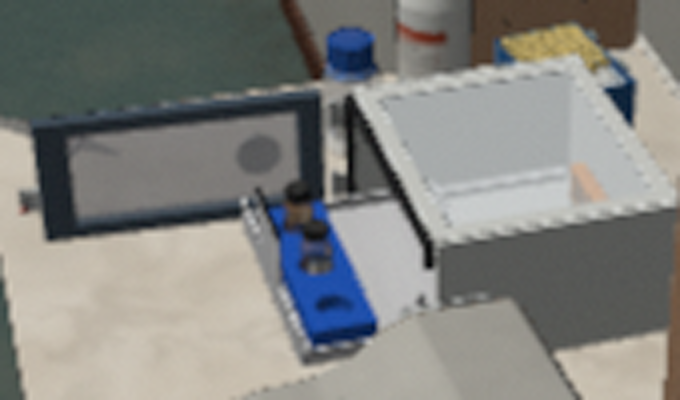

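View pics/s2.png

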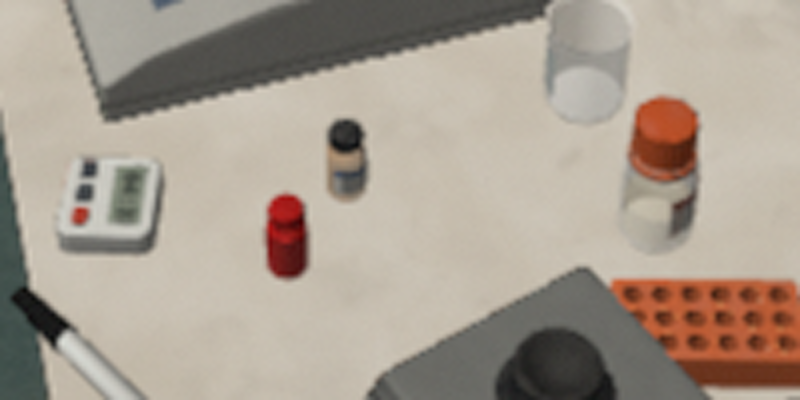

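View pics/t1.png

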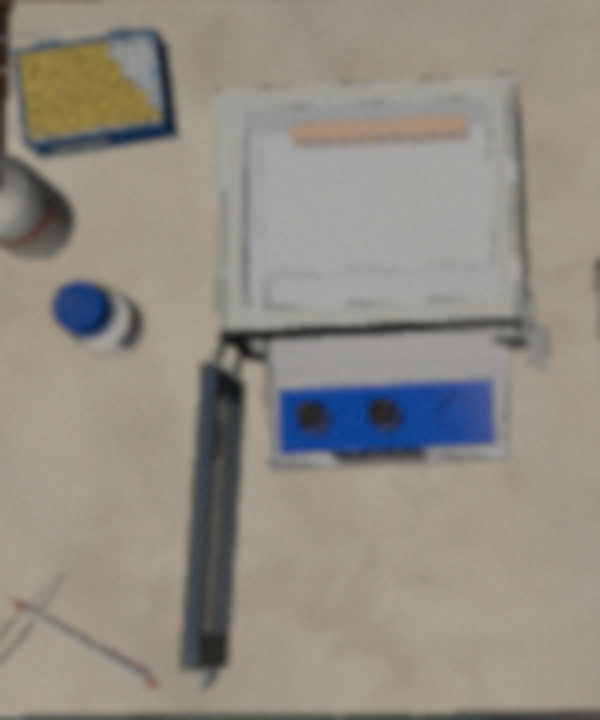

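View pics/t2.png

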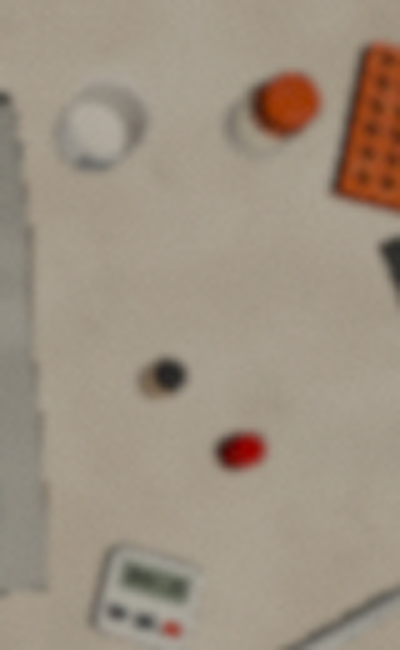

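```bash
python3 - <<'E'
from h import *
P=np.load("P0.npy",allow_pickle=True).item()
t,s=P["top"],P["side"]
print("cams",ray(t,(0,0))[0].round(3),ray(s,(0,0))[0].round(3))
def D(p,l,pts):
    for q in pts: print(l,q,np.round(at_d(p,q),3))
def tc(x,y): return (140+x/4-.4,130+y/4-.4)
def sc(x,y): return (170+x/4-.4,130+y/4-.4)
D(t,"insert",[tc(350,440),tc(420,390),tc(480,445),tc(290,440),tc(420,440)])
D(t,"well floor",[tc(455,412)])
D(t,"tray",[tc(300,360),tc(400,360),tc(495,365)])
D(t,"tab",[tc(380,456),tc(360,458)])
D(t,"cap",[tc(312,418),tc(385,414)])
D(t,"roof",[tc(240,320),tc(500,320),tc(240,100)])
D(t,"doortop",[tc(220,380),tc(198,650)])
D(t,"analyser",[(300,200),(360,200),(360,285),(330,245),(300,285),(345,230)])
D(t,"vialcap",[(393.8,245)])
D(s,"tabtop",[sc(258,200),sc(250,205),sc(270,250)])
D(s,"insert",[sc(300,280),sc(350,325),sc(340,280)])
# blue insert mask world extents
hsv=cv2.cvtColor(t["frame"],cv2.COLOR_RGB2HSV)
m=cv2.inRange(hsv,(105,150,70),(130,255,255));m[:215]=0;m[260:]=0;m[:,:200]=0;m[:,280:]=0
v,u=np.nonzero(m);print(len(u),cv2.minAreaRect(np.c_[u,v].astype(np.float32)))
hs=cv2.cvtColor(t["frame"][240:250,388:400],cv2.COLOR_RGB2GRAY);print(hs)
E
```

```text
cams [0.269 0.023 1.468] [ 0.183 -1.174  1.004]
insert (227.1, 239.6) [0.425 0.234 0.042]
insert (244.6, 227.1) [0.466 0.177 0.041]
insert (259.6, 240.85) [0.422 0.129 0.026]
insert (212.1, 239.6) [0.426 0.283 0.042]
insert (244.6, 239.6) [0.425 0.177 0.041]
well floor (253.35, 232.6) [0.449 0.149 0.029]
tray (214.6, 219.6) [0.494 0.279 0.026]
tray (239.6, 219.6) [0.494 0.196 0.023]
tray (263.35, 220.85) [0.488 0.117 0.024]
tab (234.6, 243.6) [0.409 0.205 0.075]
tab (229.6, 244.1) [0.407 0.22  0.081]
cap (217.6, 234.1) [0.439 0.259 0.079]
cap (235.85, 233.1) [0.441 0.201 0.081]
roof (199.6, 209.6) [0.511 0.309 0.126]
roof (264.6, 209.6) [0.509 0.106 0.123]
roof (199.6, 154.6) [0.689 0.313 0.125]
doortop (194.6, 224.6) [0.467 0.328 0.107]
doortop (189.1, 292.1) [0.258 0.336 0.121]
analyser (300, 200) [ 0.54  -0.005  0.113]
analyser (360, 200) [ 0.537 -0.193  0.114]
analyser (360, 285) [ 0.275 -0.192  0.045]
analyser (330, 245) [ 0.399 -0.097  0.088]
analyser (300, 285) [ 0.276 -0.001  0.056]
analyser (345, 230) [ 0.446 -0.145  0.091]
vialcap (393.8, 245) [ 0.4   -0.305  0.049]
tabtop 
[... 164 characters left out ...]
sert (257.1, 210.85) [0.451 0.12  0.04 ]
insert (254.6, 199.6) [0.457 0.178 0.041]
639 ((235.79244995117188, 234.22640991210938), (15.203028678894043, 50.21343231201172), 87.51044464111328)
[[156 155 155 151 147 148 150 154 157 158 159 158]
 [155 153 147 133 121 117 127 136 150 157 159 157]
 [151 139 122 100  80  75  84 102 127 148 157 156]
 [134 119  98  69  49  44  50  66  98 132 153 157]
 [121 103  85  54  37  39  38  48  78 121 150 159]
 [111 100  86  56  39  40  42  46  78 120 148 158]
 [111 103  93  68  48  42  45  60  91 128 151 159]
 [116 107 101  90  71  63  64  89 119 143 156 158]
 [128 115 112 108 103 100 105 123 141 154 160 159]
 [143 133 127 129 131 135 137 147 154 159 158 156]]
```

```bash
python3 - <<'E'
from h import *
P=np.load("P0.npy",allow_pickle=True).item()
t,s=P["top"],P["side"]
def tc(x,y): return (140+x/4-.4,130+y/4-.4)
for l,q in dict(fl=(228,333),fr=(525,322),bl=(222,87),br=(517,80)).items(): print(l,at_z(t,tc(*q),.125).round(4))
hsv=cv2.cvtColor(t["frame"],cv2.COLOR_RGB2HSV)
m=cv2.inRange(hsv,(105,150,70),(130,255,255));m[:215]=0;m[260:]=0;m[:,:200]=0;m[:,280:]=0
v,u=np.nonzero(m);b=cv2.boxPoints(cv2.minAreaRect(np.c_[u,v].astype(np.float32)))
for q in b: print("ins",at_z(t,q,.041).round(4))
for q in [(312,418),(385,414)]: print("cap",at_z(t,tc(*q),.077).round(4))
print("well rim",at_z(t,tc(455,412),.041).round(4), "side",at_z(s,(170+335/4-.4,130+303/4-.4),.041).round(4))
print("caps side",at_z(s,(170+299/4-.4,130+190/4-.4),.077).round(4),at_z(s,(170+316/4-.4,130+231/4-.4),.077).round(4))
print("vial",at_z(t,(393.6,244.6),.05).round(4),at_z(s,(190+345/4-.4,280+133/4-.4),.05).round(4))
print("red",at_z(t,(360+240/5-.4,170+450/5-.4),.04).round(4))
crop(t,195,280,200,260,9,"t3.png");crop(s,225,275,165,220,11,"s3.png")
for p,n in((t,"t"),(s,"s")):
  for w in [(.4,-.313,.05)]: print(n,proj(p,w))
E
```

```text
fl [0.5011 0.3183 0.125 ]
fr [0.5065 0.0867 0.125 ]
bl [0.7006 0.3279 0.125 ]
br [0.7024 0.092  0.125 ]
ins [0.4653 0.29   0.041 ]
ins [0.4704 0.1248 0.041 ]
ins [0.4203 0.1227 0.041 ]
ins [0.4152 0.2869 0.041 ]
cap [0.4395 0.2598 0.077 ]
cap [0.4419 0.2013 0.077 ]
well rim [0.4473 0.1484 0.041 ] side [0.4462 0.1489 0.041 ]
caps side [0.442 0.258 0.077] [0.4428 0.1969 0.077 ]
vial [ 0.4015 -0.3045  0.05  ] [ 0.4006 -0.3077  0.05  ]
red [ 0.3536 -0.3491  0.04  ]
t [396.27212084 245.04609018]
s [276.15185514 314.51503012]
```

View pics/t3.png

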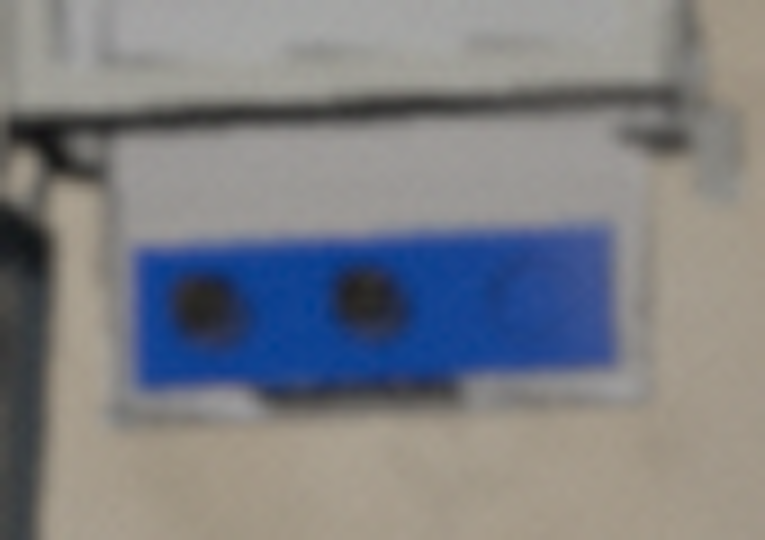

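View pics/s3.png

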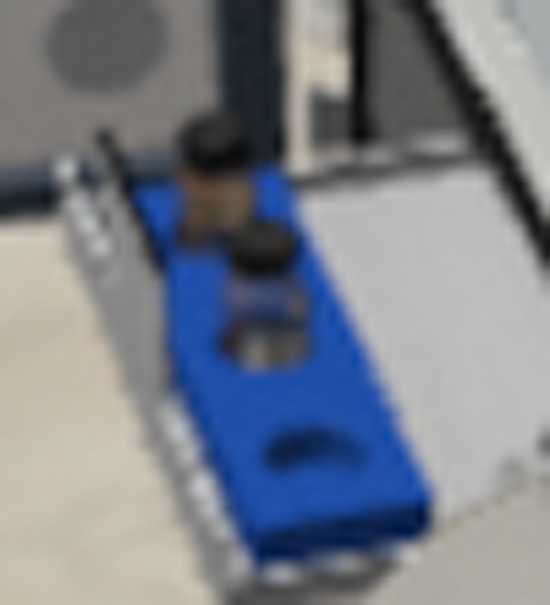

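```bash
python3 -m creep '[{"hand":0.088,"slide":[0,0,0],"turn":10.6},{"hand":0.088,"slide":[0,0,0],"turn":10.6},{"hand":0.088,"slide":[0,0,0],"turn":10.6},{"hand":0.088,"slide":[0,0,0],"turn":10.6},{"hand":0.088,"slide":[0,0,0],"turn":10.6}]' 20
python3 -m creep '[{"hand":0.088,"slide":[0,0,0],"turn":10.6},{"hand":0.088,"slide":[0,0,0],"turn":10.6},{"hand":0.088,"slide":[0.05,0.03,0],"turn":0},{"hand":0.088,"slide":[0.05,0.03,0],"turn":0},{"hand":0.088,"slide":[0.05,0.03,0],"turn":0}]'
```

```text
clock: 2.22
tool_pos: [0.17, 0.6014, 0.2468]
eef_rot: [0.983, 0.181, -0.0, -0.0]
contact_force: [0.2, 0.1, -0.5]
opening: 0.999
clock: 2.85
tool_pos: [0.3214, 0.5107, 0.2468]
eef_rot: [1.0, 0.0, 0.0, -0.0]
contact_force: [0.6, 0.9, 0.3]
opening: 1.0
```

```bash
for i in 1; do python3 -m creep '[{"hand":0.088,"slide":[0.02,0.058,0],"turn":0},{"hand":0.088,"slide":[0.02,0.058,0],"turn":0},{"hand":0.088,"slide":[0.02,0.058,0],"turn":0},{"hand":0.088,"slide":[0.01,0.06,0],"turn":0},{"hand":0.088,"slide":[0.01,0.06,0],"turn":0}]'; done
python3 -m creep '[{"hand":0.07,"slide":[0,0.06,0],"turn":0},{"hand":0.07,"slide":[0,0.06,0],"turn":0},{"hand":0.07,"slide":[0,0.06,0],"turn":0},{"hand":0.07,"slide":[0,0.06,0],"turn":0},{"hand":0.07,"slide":[0,0.06,0],"turn":0}]'
```

```text
clock: 3.48
tool_pos: [0.4007, 0.2157, 0.247]
eef_rot: [1.0, 0.0, 0.001, -0.0]
contact_force: [0.7, 0.9, 0.8]
opening: 0.998
clock: 4.1
tool_pos: [0.4005, -0.0844, 0.247]
eef_rot: [1.0, 0.0, 0.001, -0.0]
contact_force: [1.0, 0.1, 0.4]
opening: 0.793
```

```bash
python3 -m creep '[{"hand":0.07,"slide":[0,0.055,0],"turn":0},{"hand":0.07,"slide":[0,0.055,0],"turn":0},{"hand":0.07,"slide":[0,0.055,0],"turn":0},{"hand":0.07,"slide":[0,0.056,0.05],"turn":0},{"hand":0.07,"slide":[0,0,0.05],"turn":0}]'
python3 - <<'E'
from h import *
t=snapshot("top");s=snapshot("side")
crop(t,340,440,200,290,7,"t4.png");crop(s,210,340,240,350,6,"s4.png")
E
```

```text
clock: 4.72
tool_pos: [0.4007, -0.2997, 0.1548]
eef_rot: [1.0, -0.003, 0.002, 0.003]
contact_force: [0.5, 0.2, -0.3]
opening: 0.792
```

View pics/s4.png

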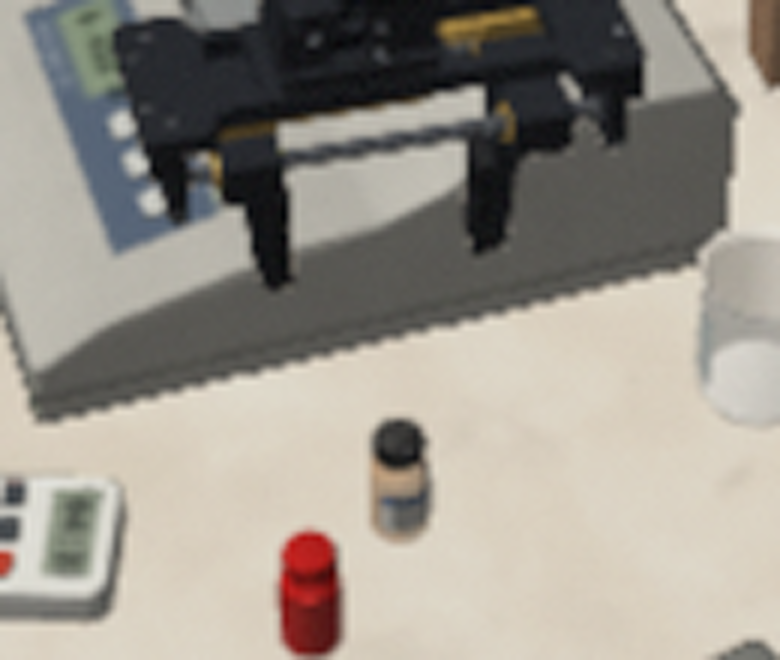

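View pics/t4.png

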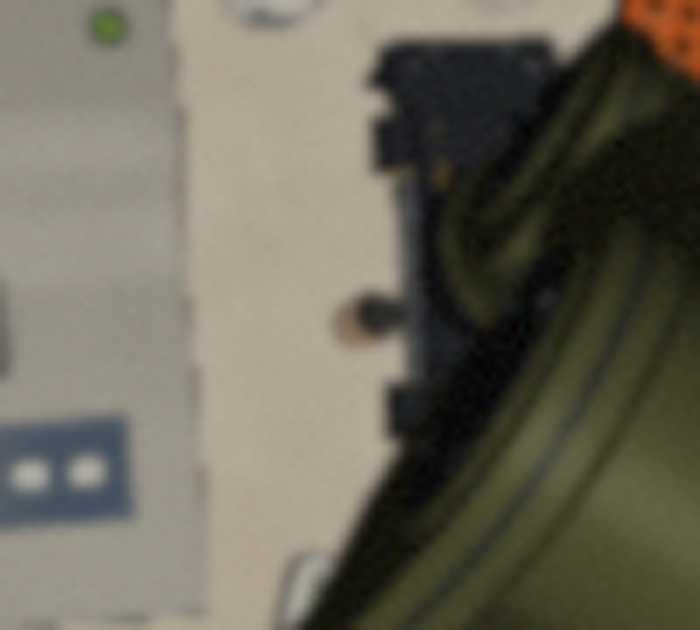

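```bash
python3 -m creep '[{"hand":0.06,"slide":[0,0.001,0.03],"turn":0},{"hand":0.06,"slide":[0,0,0.04],"turn":0},{"hand":0.06,"slide":[0,0,0.03],"turn":0},{"hand":0.06,"slide":[0,0,0.018],"turn":0},{"hand":0.06,"slide":[0,0,0],"turn":0}]'
python3 - <<'E'
from h import *
s=snapshot("side")
crop(s,210,340,240,350,6,"s5.png")
E
```

```text
clock: 5.45
tool_pos: [0.4009, -0.2946, 0.0377]
eef_rot: [1.0, 0.001, 0.0, -0.0]
contact_force: [0.0, 0.2, -0.2]
opening: 0.683
```

View pics/s5.png

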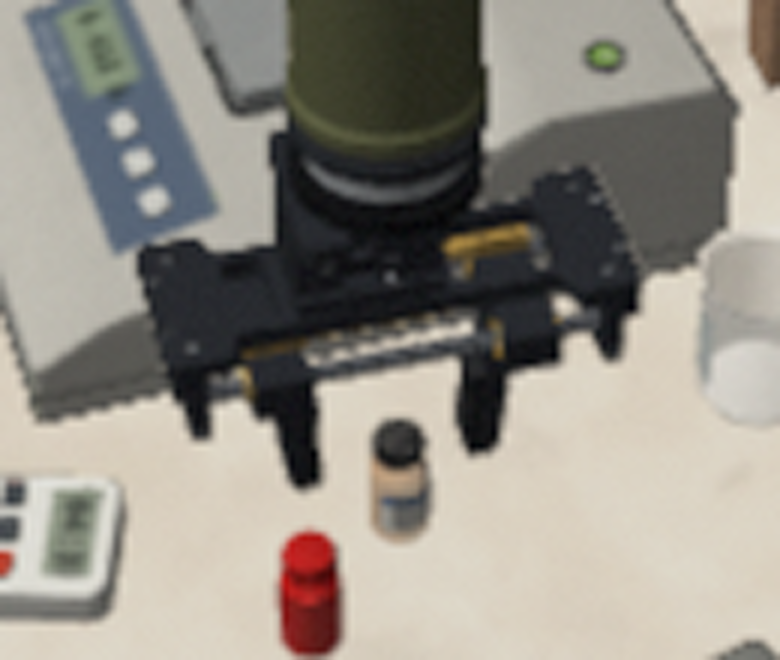

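```bash
python3 -m creep '[{"hand":0.06,"slide":[0,0.0115,0],"turn":0},{"hand":0.06,"slide":[0,0,0.0087],"turn":0},{"hand":0.02,"slide":[0,0,0],"turn":0},{"hand":0.02,"slide":[0,0,0],"turn":0},{"hand":0.02,"slide":[0,0,0],"turn":0}]' 12
python3 -m creep '[{"hand":0.02,"slide":[0,0,0],"turn":0},{"hand":0.02,"slide":[0,0,0],"turn":0}]'
python3 - <<'E'
from h import *
s=snapshot("side")
crop(s,210,340,240,350,6,"s6.png")
E
```

```text
clock: 6.12
tool_pos: [0.4002, -0.3065, 0.0284]
eef_rot: [1.0, 0.0, -0.0, -0.0]
contact_force: [-0.5, 0.2, 0.7]
opening: 0.363
clock: 6.38
tool_pos: [0.4002, -0.3066, 0.0284]
eef_rot: [1.0, 0.0, 0.0, -0.0]
contact_force: [0.4, 0.3, -0.3]
opening: 0.272
```

View pics/s6.png

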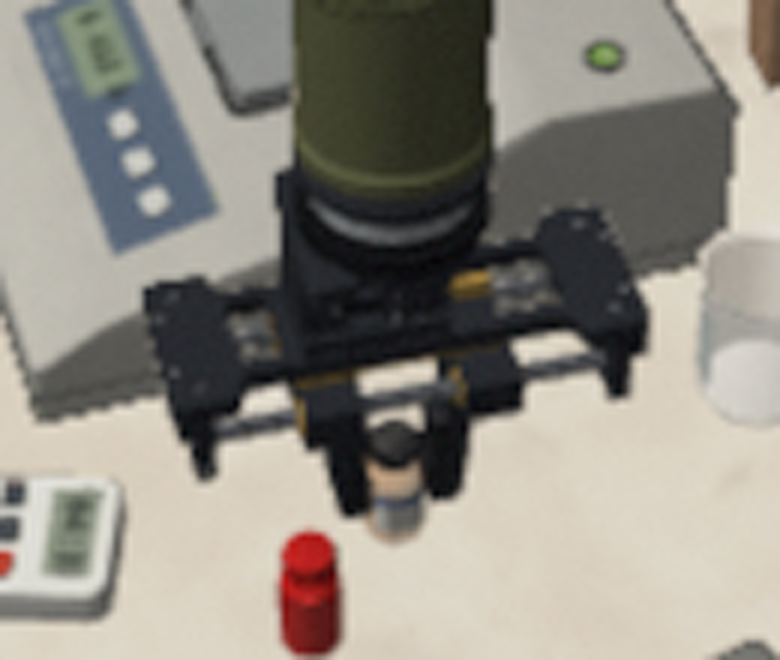

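```bash
python3 -m creep '[{"hand":0.02,"slide":[0,0,-0.02],"turn":0},{"hand":0.02,"slide":[0,0,-0.04],"turn":0},{"hand":0.02,"slide":[0,0,-0.05],"turn":0},{"hand":0.02,"slide":[0,0,-0.05],"turn":0},{"hand":0.02,"slide":[0,0,-0.04],"turn":0}]' 
python3 - <<'E'
from h import *
s=snapshot("side")
crop(s,210,340,180,290,6,"s7.png")
E
```

```text
clock: 7.05
tool_pos: [0.4001, -0.3067, 0.2304]
eef_rot: [1.0, -0.0, 0.001, 0.0]
contact_force: [1.0, 0.5, -1.3]
opening: 0.277
```

View pics/s7.png

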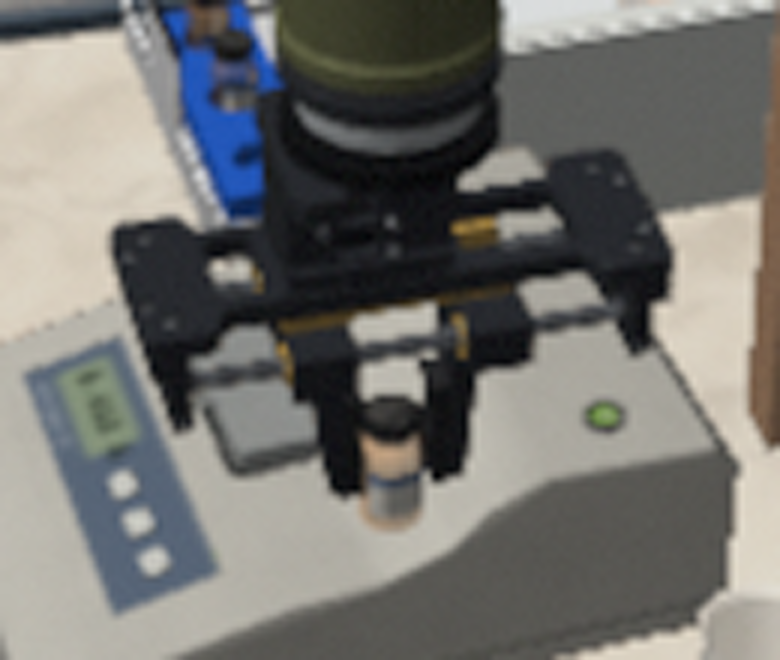

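```bash
python3 - <<'E'
from h import *
s=snapshot("side");print(at_z(s,(274.6,247.6),.252))
E
python3 -m creep '[{"hand":0.02,"slide":[0,-0.06,0],"turn":0},{"hand":0.02,"slide":[0,-0.06,0],"turn":0},{"hand":0.02,"slide":[0,-0.06,0],"turn":0},{"hand":0.02,"slide":[0,-0.06,0],"turn":0},{"hand":0.02,"slide":[0,-0.06,0],"turn":0}]' 
python3 -m creep '[{"hand":0.02,"slide":[0,-0.06,0],"turn":0},{"hand":0.02,"slide":[0,-0.06,0],"turn":0},{"hand":0.02,"slide":[0,0,0],"turn":-10.7},{"hand":0.02,"slide":[0,0,0],"turn":-10.7},{"hand":0.02,"slide":[0,0,0],"turn":-10.7}]' 
python3 -m creep '[{"hand":0.02,"slide":[0,0,0],"turn":-10.7},{"hand":0.02,"slide":[0,0,0],"turn":-10.7},{"hand":0.02,"slide":[0,0,0],"turn":-10.7},{"hand":0.02,"slide":[0,0,0],"turn":-10.7},{"hand":0.02,"slide":[0,0,0],"turn":-10.7}]' 
```

```text
[ 0.39920715 -0.30615906  0.252     ]
clock: 7.78
tool_pos: [0.3995, -0.0049, 0.2277]
eef_rot: [1.0, -0.0, -0.001, 0.0]
contact_force: [0.9, -0.8, 1.0]
opening: 0.27
clock: 8.4
tool_pos: [0.3993, 0.1134, 0.2275]
eef_rot: [0.96, 0.28, -0.001, 0.0]
contact_force: [0.4, -0.2, 0.0]
opening: 0.273
clock: 9.02
tool_pos: [0.3994, 0.1131, 0.2275]
eef_rot: [0.732, 0.682, -0.001, -0.001]
contact_force: [0.1, 0.3, -0.8]
opening: 0.273
```

```bash
python3 -m creep '[{"hand":0.02,"slide":[0,0,0],"turn":-5.9}]'; python3 - <<'E'
from h import *
P=np.load("P0.npy",allow_pickle=True).item()
t=P["top"];s=P["side"]
def enh(p,n,u0,u1,v0,v1,k):
    a=p["frame"][v0:v1,u0:u1].astype(float)
    b=cv2.imread(f"pics/{n}0.png")[v0:v1,u0:u1,::-1].astype(float)
    g=((a+b)/2).sum(2);lo,hi=np.percentile(g,[1,80]);g=np.clip((g-lo)/(hi-lo)*255,0,255).astype(np.uint8)
    return cv2.resize(g,None,fx=k,fy=k,interpolation=cv2.INTER_CUBIC)
A=enh(t,"top",206,268,222,248,11);B=enh(s,"side",232,272,180,220,14)
A=cv2.cvtColor(A,cv2.COLOR_GRAY2BGR);B=cv2.cvtColor(B,cv2.COLOR_GRAY2BGR)
def ring(im,p,c,r,z,u0,v0,k,col):
    pts=[]
    for a in np.linspace(0,2*np.pi,40):
        q=proj(p,[c[0]+r*np.cos(a),c[1]+r*np.sin(a),z]);pts.append(((q[0]-u0+.5)*k,(q[1]-v0+.5)*k))
    cv2.polylines(im,[np.array(pts,np.int32)],True,col,1)
for c,col in(((.447,.1475),(0,255,0)),((.444,.142),(0,0,255))):
    ring(A,t,c,.0145,.041,206,222,11,col);ring(B,s,c,.0145,.041,232,180,14,col)
    m=np.array(c)+.058*np.array([-.026,1])
    for k in(1,2):
        m=np.array(c)+k*.058*np.array([-.026,1])
        ring(A,t,m,.0125,.077,206,222,11,col);ring(B,s,m,.0125,.077,232,180,14,col)
cv2.imwrite("pics/A.png",A);cv2.imwrite("pics/B.png",B)
E
```

```text
clock: 9.15
tool_pos: [0.3994, 0.113, 0.2275]
eef_rot: [0.696, 0.718, -0.001, -0.001]
contact_force: [-0.1, -0.1, -0.1]
opening: 0.272
```

View pics/A.png

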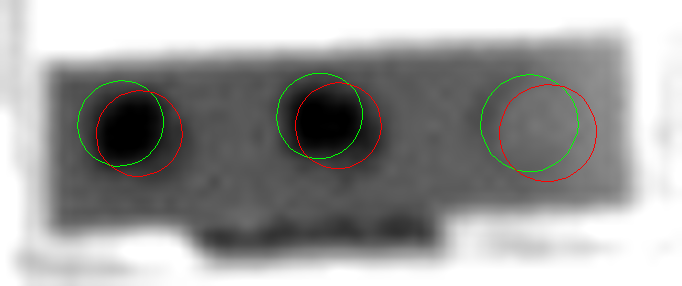

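View pics/B.png

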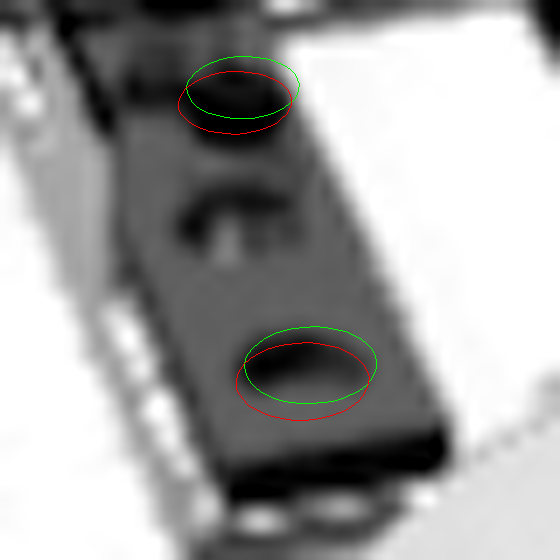

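```bash
python3 -m creep '[{"hand":0.02,"slide":[0.0315,0.0476,0],"turn":0},{"hand":0.02,"slide":[0,0,0.04],"turn":0},{"hand":0.02,"slide":[0,0,0.04],"turn":0},{"hand":0.02,"slide":[0,0,0.045],"turn":0},{"hand":0.02,"slide":[0,0,0],"turn":0}]' 
python3 - <<'E'
from h import *
s=snapshot("side");t=snapshot("top")
print(get_state()["tool_pos"])
crop(s,210,300,140,220,7,"s8.png");crop(t,190,290,190,270,7,"t8.png")
E
```

```text
clock: 9.78
tool_pos: [0.4443, 0.1452, 0.1006]
eef_rot: [0.697, 0.717, -0.004, -0.001]
contact_force: [-0.7, -1.3, 0.8]
opening: 0.274
[0.44653863 0.14605501 0.10355653]
```

View pics/s8.png

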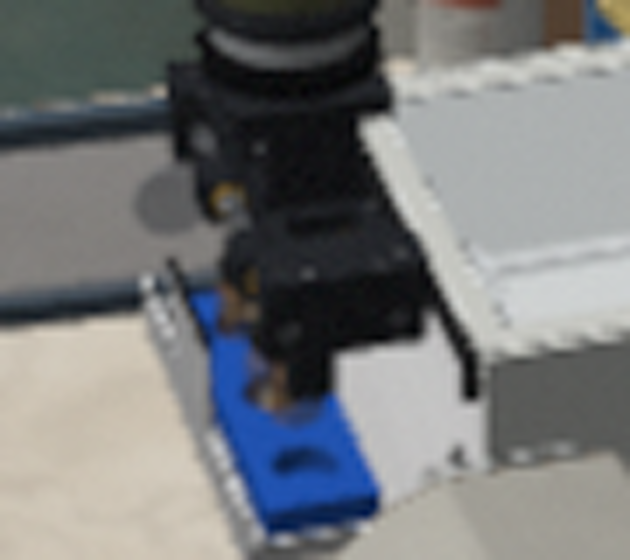

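View pics/t8.png

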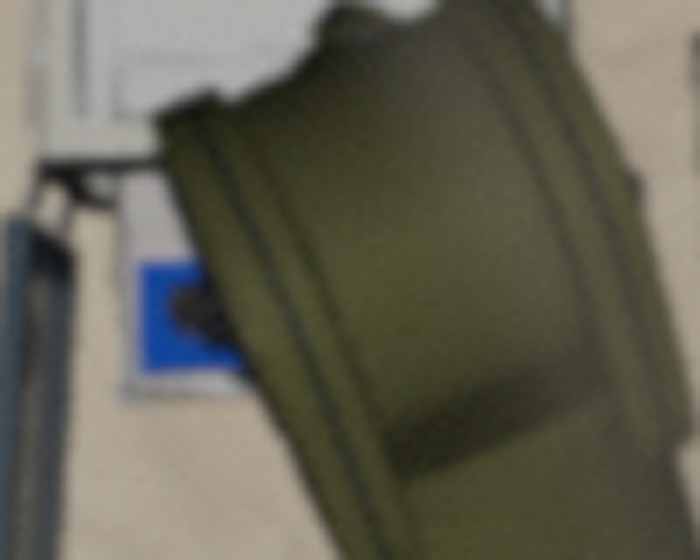

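```bash
python3 -m creep '[{"hand":0.02,"slide":[0,0,0.015],"turn":0},{"hand":0.02,"slide":[0,0,0.014],"turn":0},{"hand":0.02,"slide":[0,0,0],"turn":0}]' 
python3 - <<'E'
from h import *
s=snapshot("side");print(get_state()["tool_pos"],proj(s,[.4465,.146,.0455]))
crop(s,225,285,170,220,12,"s9.png")
E
```

```text
clock: 10.25
tool_pos: [0.4475, 0.1462, 0.0755]
eef_rot: [0.698, 0.716, 0.001, 0.0]
contact_force: [0.5, -0.1, 0.3]
opening: 0.272
[0.44760948 0.14624678 0.07570854] [253.60138567 204.67948999]
```

View pics/s9.png

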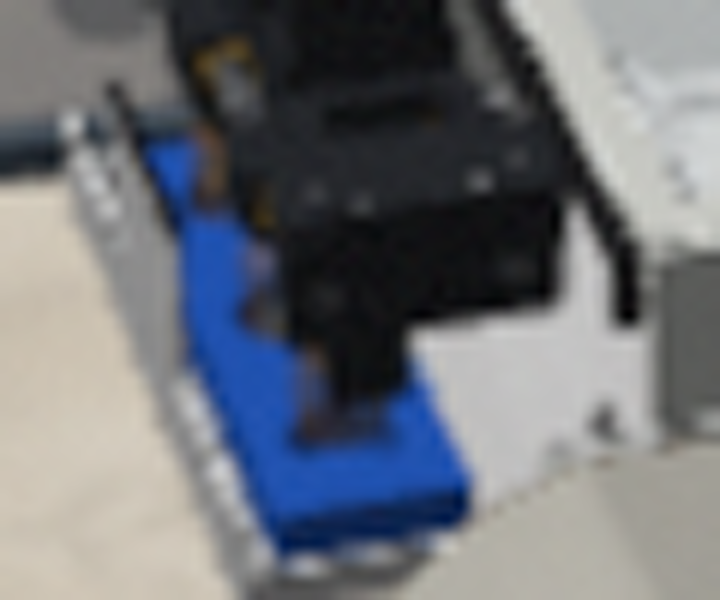

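```bash
python3 -m creep '[{"hand":0.02,"slide":[0,0,0.004],"turn":0},{"hand":0.02,"slide":[0,0,0.003],"turn":0},{"hand":0.02,"slide":[0,0,0],"turn":0}]' ; python3 -m creep '[{"hand":0.02,"slide":[0,0,0.003],"turn":0},{"hand":0.02,"slide":[0,0,0],"turn":0}]';  python3 - <<'E'
from h import *
for i in range(2): print(get_state()["contact_force"],get_state()["moment"])
E
```

```text
clock: 10.68
tool_pos: [0.4472, 0.1463, 0.0675]
eef_rot: [0.698, 0.716, 0.0, 0.0]
contact_force: [0.2, 0.8, -0.3]
opening: 0.272
clock: 10.92
tool_pos: [0.4472, 0.1464, 0.0642]
eef_rot: [0.698, 0.716, 0.0, -0.0]
contact_force: [1.3, 1.8, -0.3]
opening: 0.272
[ 1.30475045  1.78068959 -0.28459552] [ 0.25496864 -0.19370241 -0.02637769]
[ 1.30475045  1.78068959 -0.28459552] [ 0.25496864 -0.19370241 -0.02637769]
```

```bash
python3 -m creep '[{"hand":0.02,"slide":[0.001,0.0008,0],"turn":0},{"hand":0.02,"slide":[0,0,0],"turn":0}]'; python3 -m creep '[{"hand":0.02,"slide":[0,0,0.003],"turn":0},{"hand":0.02,"slide":[0,0,0],"turn":0}]'
```

```text
clock: 11.18
tool_pos: [0.4475, 0.1469, 0.0643]
eef_rot: [0.698, 0.716, -0.0, -0.0]
contact_force: [-0.7, -0.2, -1.2]
opening: 0.273
clock: 11.42
tool_pos: [0.4475, 0.1469, 0.0612]
eef_rot: [0.698, 0.716, -0.0, -0.0]
contact_force: [-0.2, 0.7, 0.5]
opening: 0.27
```

Entering cleanly. Continue down.

```bash
python3 -m creep '[{"hand":0.02,"slide":[0,0,0.003],"turn":0},{"hand":0.02,"slide":[0,0,0],"turn":0}]'; python3 -m creep '[{"hand":0.02,"slide":[0,0,0.002],"turn":0},{"hand":0.02,"slide":[0,0,0],"turn":0}]'
python3 - <<'E'
from h import *
s=snapshot("side")
crop(s,225,285,170,220,12,"s10.png")
E
```

```text
clock: 11.68
tool_pos: [0.4476, 0.147, 0.0582]
eef_rot: [0.698, 0.716, -0.0, -0.0]
contact_force: [-1.2, 0.2, -0.4]
opening: 0.273
clock: 11.92
tool_pos: [0.4478, 0.1471, 0.0564]
eef_rot: [0.698, 0.716, 0.0, -0.0]
contact_force: [-0.0, 0.6, -0.1]
opening: 0.269
```

View pics/s10.png

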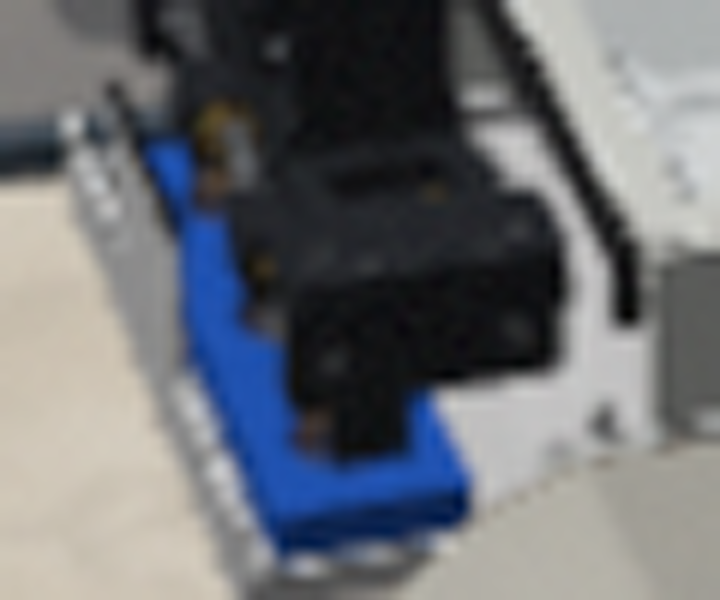

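```bash
python3 -m creep '[{"hand":0.02,"slide":[0,0,0.001],"turn":0},{"hand":0.02,"slide":[0,0,0],"turn":0}]'; python3 -m creep '[{"hand":0.02,"slide":[0,0,0.001],"turn":0},{"hand":0.02,"slide":[0,0,0],"turn":0}]'
```

```text
clock: 12.22
tool_pos: [0.4478, 0.1471, 0.0562]
eef_rot: [0.698, 0.716, 0.0, 0.0]
contact_force: [-1.2, 0.5, 9.4]
opening: 0.274
clock: 12.48
tool_pos: [0.4479, 0.1472, 0.0556]
eef_rot: [0.698, 0.716, 0.001, 0.0]
contact_force: [-1.7, 0.1, 14.5]
opening: 0.273
```

```bash
python3 -m creep '[{"hand":0.02,"slide":[0,0,-0.0015],"turn":0},{"hand":0.036,"slide":[0,0,0],"turn":0},{"hand":0.036,"slide":[0,0,0],"turn":0},{"hand":0.036,"slide":[0,0,0],"turn":0}]'; python3 -m creep '[{"hand":0.036,"slide":[0,0,-0.01],"turn":0},{"hand":0.036,"slide":[0,0,-0.03],"turn":0},{"hand":0.036,"slide":[0,0,-0.04],"turn":0},{"hand":0.036,"slide":[0,0,-0.04],"turn":0}]'
python3 - <<'E'
from h import *
s=snapshot("side")
crop(s,225,285,160,220,10,"s11.png")
E
```

```text
clock: 12.98
tool_pos: [0.4476, 0.147, 0.0557]
eef_rot: [0.698, 0.716, -0.0, -0.0]
contact_force: [-0.3, -0.6, -0.1]
opening: 0.414
clock: 13.48
tool_pos: [0.4474, 0.1468, 0.1776]
eef_rot: [0.698, 0.716, -0.0, 0.0]
contact_force: [0.8, 0.1, -0.1]
opening: 0.409
```

View pics/s11.png

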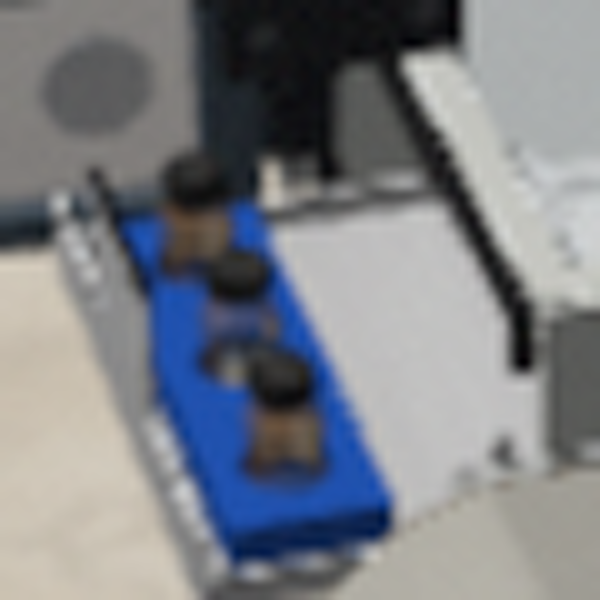

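```bash
python3 -m creep '[{"hand":0.0,"slide":[0.03,-0.036,0],"turn":0},{"hand":0,"slide":[0.029,-0.035,0],"turn":0},{"hand":0,"slide":[0,0,0],"turn":0},{"hand":0,"slide":[0,0,0.05],"turn":0},{"hand":0,"slide":[0,0,0.04],"turn":0}]'; python3 -m creep '[{"hand":0,"slide":[0,0,0.012],"turn":0},{"hand":0,"slide":[0,0,0],"turn":0}]'
python3 - <<'E'
from h import *
s=snapshot("side");t=snapshot("top")
crop(s,215,285,150,220,9,"s12.png");crop(t,180,280,190,260,8,"t12.png")
E
```

```text
clock: 14.15
tool_pos: [0.3764, 0.2038, 0.0852]
eef_rot: [0.698, 0.716, 0.001, 0.0]
contact_force: [0.7, -0.4, -0.2]
opening: 0.006
clock: 14.4
tool_pos: [0.3754, 0.2034, 0.0732]
eef_rot: [0.698, 0.716, -0.001, 0.0]
contact_force: [-0.6, 0.3, 0.8]
opening: 0.005
```

View pics/s12.png

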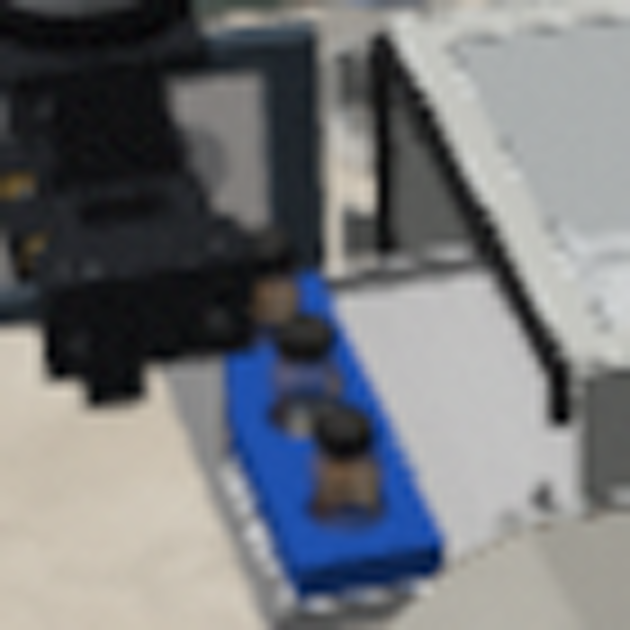

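View pics/t12.png

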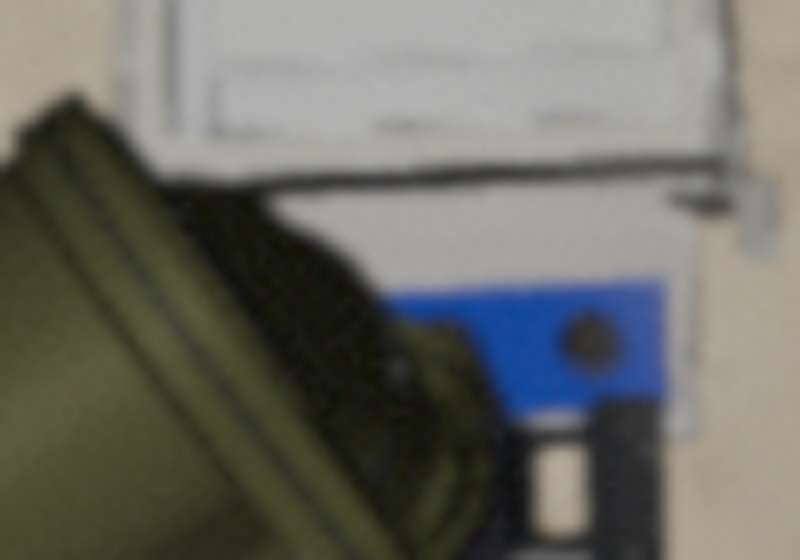

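```bash
python3 -m creep '[{"hand":0,"slide":[0,0.01,-0.0015],"turn":0},{"hand":0,"slide":[0,0.008,0],"turn":0},{"hand":0,"slide":[0,0.006,0],"turn":0},{"hand":0,"slide":[0,0.006,0],"turn":0},{"hand":0,"slide":[0,0.006,0],"turn":0}]'; python3 - <<'E'
from h import *
s=snapshot("side");t=snapshot("top")
crop(s,215,285,150,220,9,"s13.png")
E
```

```text
clock: 15.12
tool_pos: [0.4111, 0.2051, 0.0754]
eef_rot: [0.698, 0.716, -0.0, -0.0]
contact_force: [-3.1, 0.4, 1.4]
opening: 0.004
```

View pics/s13.png

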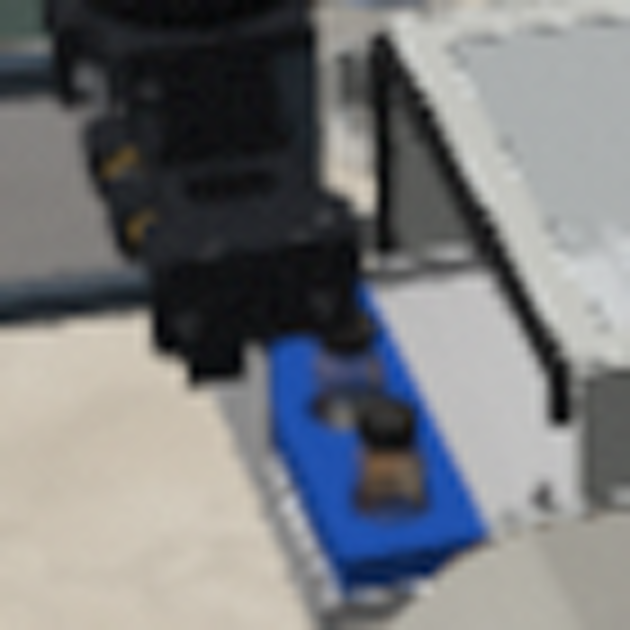

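```bash
python3 -m creep '[{"hand":0,"slide":[0,0.008,0],"turn":0},{"hand":0,"slide":[0,0.009,0],"turn":0},{"hand":0,"slide":[0,0.009,0],"turn":0},{"hand":0,"slide":[0,0.009,0],"turn":0},{"hand":0,"slide":[0,0.007,0],"turn":0}]'; python3 -m creep '[{"hand":0,"slide":[0,0.007,0],"turn":0},{"hand":0,"slide":[0,0.007,0],"turn":0},{"hand":0,"slide":[0,0.006,0],"turn":0},{"hand":0,"slide":[0,0.006,0],"turn":0},{"hand":0,"slide":[0,0.005,0],"turn":0}]'
```

```text
clock: 15.85
tool_pos: [0.4539, 0.2066, 0.0753]
eef_rot: [0.698, 0.716, 0.0, -0.0]
contact_force: [-2.7, 1.8, -0.9]
opening: 0.002
clock: 16.48
tool_pos: [0.4845, 0.207, 0.0754]
eef_rot: [0.698, 0.716, 0.0, -0.0]
contact_force: [-2.1, 1.8, -0.7]
opening: 0.007
```

```bash
python3 - <<'E'
from h import *
s=snapshot("side");t=snapshot("top")
crop(s,215,315,140,220,8,"s14.png")
E
```

```text
(no output)
```

View pics/s14.png

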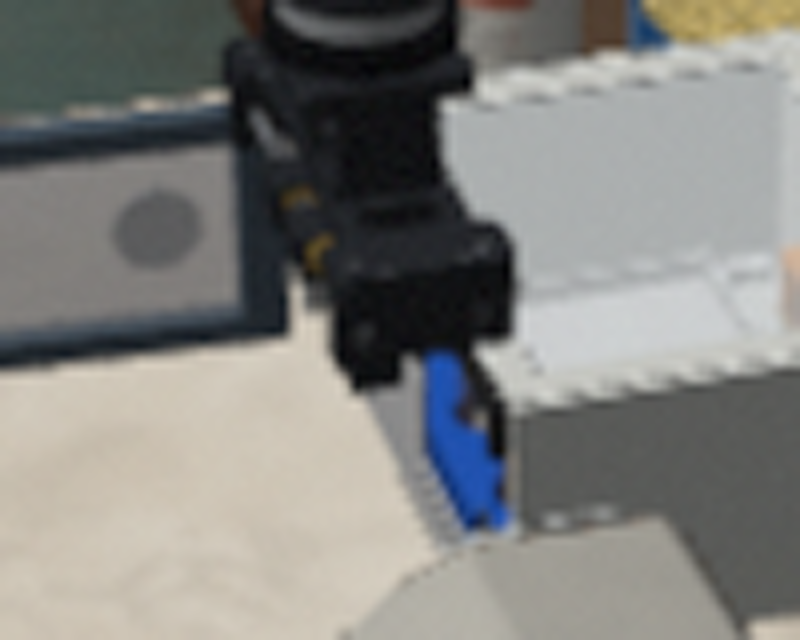

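```bash
python3 -m creep '[{"hand":0,"slide":[0,0.004,0],"turn":0},{"hand":0,"slide":[0,0.004,0],"turn":0},{"hand":0,"slide":[0,0.003,0],"turn":0}]'; python3 -m creep '[{"hand":0,"slide":[0,0.002,0],"turn":0},{"hand":0,"slide":[0,0,0],"turn":0}]';  python3 -m creep '[{"hand":0,"slide":[0,0.002,0],"turn":0},{"hand":0,"slide":[0,0,0],"turn":0}]'
```

```text
clock: 16.95
tool_pos: [0.4953, 0.2069, 0.0754]
eef_rot: [0.698, 0.716, -0.0, 0.0]
contact_force: [-2.3, -0.8, 1.5]
opening: 0.007
clock: 17.2
tool_pos: [0.4959, 0.2069, 0.0753]
eef_rot: [0.698, 0.716, -0.001, -0.0]
contact_force: [-5.1, 0.9, 3.7]
opening: 0.003
clock: 17.45
tool_pos: [0.4959, 0.2069, 0.0753]
eef_rot: [0.697, 0.717, -0.003, -0.001]
contact_force: [-9.0, -1.3, 6.7]
opening: 0.004
```

```bash
python3 -m creep '[{"hand":0,"slide":[0,0.002,0],"turn":0},{"hand":0,"slide":[0,0,0],"turn":0}]';  python3 -m creep '[{"hand":0,"slide":[0,-0.03,0],"turn":0},{"hand":0,"slide":[0,-0.05,0],"turn":0},{"hand":0,"slide":[0,-0.05,-0.04],"turn":0},{"hand":0,"slide":[0.03,-0.02,-0.04],"turn":0},{"hand":0,"slide":[0.03,0,-0.04],"turn":0}]'; python3 - <<'E'
from h import *
s=snapshot("side");t=snapshot("top")
np.save("P1.npy",{"side":s,"top":t},allow_pickle=True)
crop(s,215,345,130,220,6,"s15.png");crop(t,180,290,140,230,7,"t15.png")
E
```

```text
clock: 17.7
tool_pos: [0.496, 0.2068, 0.0752]
eef_rot: [0.697, 0.717, -0.004, -0.002]
contact_force: [-13.2, -0.4, 10.8]
opening: 0.003
clock: 18.32
tool_pos: [0.3497, 0.2641, 0.1958]
eef_rot: [0.697, 0.717, -0.0, 0.0]
contact_force: [0.5, 1.3, -1.3]
opening: 0.004
```

View pics/s15.png

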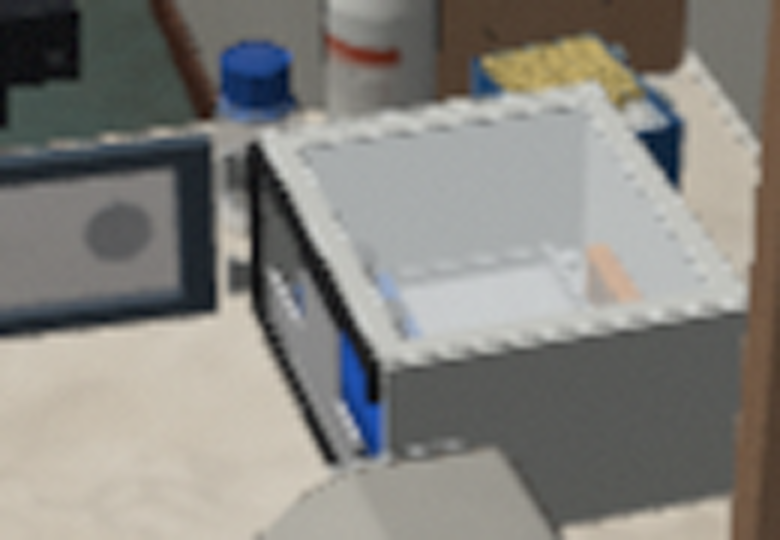

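View pics/t15.png

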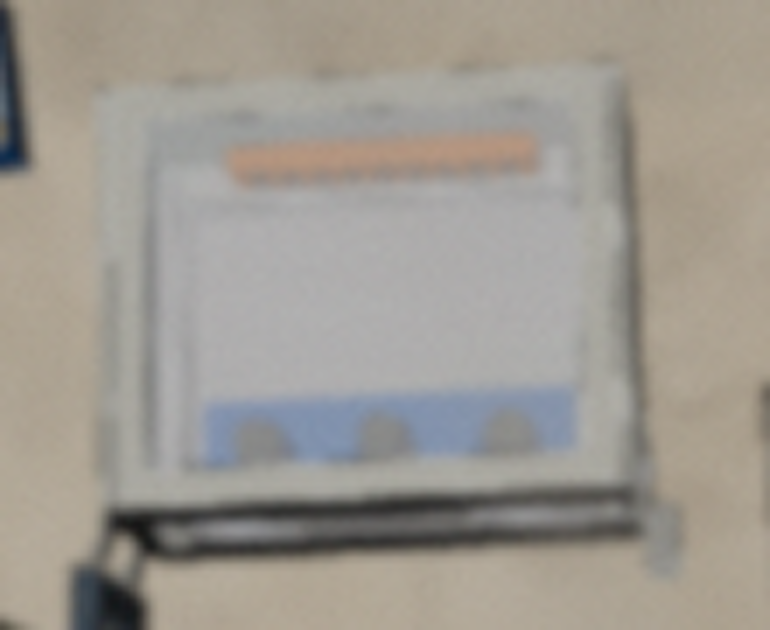

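```bash
python3 - <<'E'
from h import *
A=np.load("P0.npy",allow_pickle=True).item()["top"];B=np.load("P1.npy",allow_pickle=True).item()["top"]
def edge(p,u,v0,v1):
    f=cv2.GaussianBlur(p["frame"].astype(np.float32),(0,0),.8);c=f[v0:v1,u,2]-f[v0:v1,u,0]
    g=np.diff(c);i=int(np.argmax(g));i=min(max(i,1),len(g)-2)
    a,b,d=g[i-1:i+2];o=.5*(a-d)/(a-2*b+d+1e-9);return v0+i+.5+o
r=[]
for u in range(214,258,4):
    a=at_z(A,(u,edge(A,u,218,234)),.041);
    # same world y now
    b=at_z(B,(u,edge(B,u,188,203)),.041);r.append((a[1],a[0],b[1],b[0]))
r=np.array(r);pa=np.polyfit(r[:,0],r[:,1],1);pb=np.polyfit(r[:,2],r[:,3],1);print(r.round(4));print(pa,pb,np.polyval(pb,.2)-np.polyval(pa,.2))
E
```

```text
[[0.2781 0.467  0.2799 0.5695]
 [0.2649 0.4681 0.2665 0.5696]
 [0.2517 0.4683 0.2532 0.5694]
 [0.2386 0.4687 0.2398 0.57  ]
 [0.2254 0.4688 0.2265 0.5706]
 [0.2122 0.4695 0.2131 0.5722]
 [0.199  0.4699 0.1998 0.5714]
 [0.1858 0.4708 0.1865 0.5718]
 [0.1727 0.4711 0.1731 0.5726]
 [0.1595 0.4716 0.1598 0.5731]
 [0.1463 0.472  0.1465 0.5737]]
[-0.03655955  0.47738075] [-0.03361308  0.57842239] 0.1016309314627375
```

```bash
python3 - <<'E'
from h import *
P=np.load("P0.npy",allow_pickle=True).item()
t,s=P["top"],P["side"]
pts=[]
for v in range(210,305):
    for u in range(175,215):
        d=t["depth"][v,u]
        if d>0:
            c,r=ray(t,(u,v));w=c+r*d
            if .112<w[2]<.135: pts.append(w)
pts=np.array(pts);print(len(pts),pts.min(0),pts.max(0),np.median(pts[:,2]))
pf=np.polyfit(pts[:,0],pts[:,1],1);print(pf,np.std(pts[:,1]-np.polyval(pf,pts[:,0])))
for l,q in dict(a=(205,365),b=(183,668)).items(): print(l,at_z(t,(140+q[0]/4-.4,130+q[1]/4-.4),.123).round(4))
crop(t,175,215,210,305,6,"t16.png")
def sc(x,y): return (170+x/4-.4,130+y/4-.4)
print("side door top corners",at_z(s,sc(34,122),.123).round(4),at_z(s,sc(318,92),.123).round(4))
for n in("door_hinge","door_mid","door_push"):
    for p in(t,s):
        print(n,[(at_z(p,r["uv"],.095).round(4),r["conf"]) for r in pinpoint(n,p)[:1]] if 0 else "")
print(at_z(t,(194.8,218.8),.095),at_z(t,(188.8,260.8),.095),at_z(t,(187.3,290.3),.095))
print(at_z(s,(254.4,156.8),.095),at_z(s,(215.2,164.2),.095),at_z(s,(181.8,166.3),.095))
E
```

```text
493 [0.2466971  0.26380104 0.11216206] [0.51043479 0.34890243 0.13192555] 0.12249051887996054
[-0.15607579  0.38842579] 0.013577184148108844
a [0.4764 0.3361 0.123 ]
b [0.2452 0.3467 0.123 ]
side door top corners [0.2457 0.3389 0.123 ] [0.474  0.3276 0.123 ]
door_hinge 
door_hinge 
door_mid 
door_mid 
door_push 
door_push 
[0.48712221 0.33017717 0.095     ] [0.3544527  0.34570603 0.095     ] [0.26375158 0.34788426 0.095     ]
[0.49443303 0.34382891 0.095     ] [0.36131694 0.33025604 0.095     ] [0.25508449 0.34482407 0.095     ]
```

View pics/t16.png

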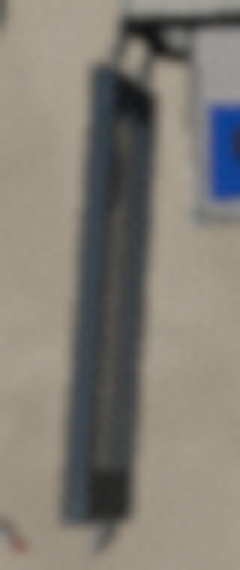

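```bash
cat > door.py <<'E'
import numpy as np
H=np.array([.4875,.329]);CL=271.95
def tcp(phi,r,clear=0.,ang=91.46):
    f=np.radians(phi);d=np.array([np.cos(f),np.sin(f)]);n=np.array([d[1],-d[0]])
    a=np.radians(ang);xt=np.array([np.cos(a),np.sin(a)]);yt=np.array([np.sin(a),-np.cos(a)])
    h=.0175*abs(n@xt)+.009*abs(n@yt)
    return H+r*d+(.007+h+clear)*n
def slide(frm,to,ang=91.46):
    a=np.radians(ang);xt=np.array([np.cos(a),np.sin(a)]);yt=np.array([np.sin(a),-np.cos(a)])
    v=np.asarray(to)-frm;return np.round([v@xt,v@yt],4)
E
python3 - <<'E'
from door import *
p=np.array([.3497,.2641])
W=[(177.4,.16,.03),(177.4,.16,.003)]+[(a,.16,0) for a in range(184,250,6)]+[(250,.175,0),(252,.19,0),(255,.205,0),(258,.222,0),(261,.222,0),(264,.222,0),(266,.222,0)]
for w in W:
    q=tcp(*w);print(w,q.round(4),"slide",slide(p,q),"reach",round(np.linalg.norm(q),3));p=q
E
```

```text
(177.4, 0.16, 0.03) [0.3302 0.3913] slide [ 0.1277 -0.0163] reach 0.512
(177.4, 0.16, 0.003) [0.3289 0.3643] slide [-0.0269 -0.0019] reach 0.491
(184, 0.16, 0) [0.3262 0.3427] slide [-0.0216 -0.0033] reach 0.473
(190, 0.16, 0) [0.3255 0.3265] slide [-0.0162 -0.0011] reach 0.461
(196, 0.16, 0) [0.3265 0.3101] slide [-0.0164  0.0006] reach 0.45
(202, 0.16, 0) [0.3292 0.2937] slide [-0.0165  0.0023] reach 0.441
(208, 0.16, 0) [0.3337 0.2774] slide [-0.0163  0.0041] reach 0.434
(214, 0.16, 0) [0.34   0.2616] slide [-0.016   0.0059] reach 0.429
(220, 0.16, 0) [0.348  0.2463] slide [-0.0155  0.0077] reach 0.426
(226, 0.16, 0) [0.3578 0.2318] slide [-0.0147  0.0094] reach 0.426
(232, 0.16, 0) [0.3692 0.2184] slide [-0.0138  0.0111] reach 0.429
(238, 0.16, 0) [0.3822 0.2061] slide [-0.0126  0.0127] reach 0.434
(244, 0.16, 0) [0.3966 0.1953] slide [-0.0112  0.0141] reach 0.442
(250, 0.175, 0) [0.4072 0.172 ] slide [-0.0236  0.0099] reach 0.442
(252, 0.19, 0) [0.4085 0.1549] slide [-0.0171  0.0009] reach 0.437
(255, 0.205, 0) [0.4146 0.1363] slide [-0.0187  0.0056] reach 0.436
(258, 0.222, 0) [0.422 0.116] slide [-0.0205  0.0069] reach 0.438
(261, 0.222, 0) [0.434  0.1127] slide [-0.0036  0.0119] reach 0.448
(264, 0.222, 0) [0.4462 0.1101] slide [-0.0029  0.0122] reach 0.46
(266, 0.222, 0) [0.4544 0.1088] slide [-0.0016  0.0082] reach 0.467
```

```bash
python3 -m creep '[{"hand":0,"slide":[0.043,-0.006,0],"turn":0},{"hand":0,"slide":[0.043,-0.005,0],"turn":0},{"hand":0,"slide":[0.042,-0.005,0],"turn":0},{"hand":0,"slide":[0,0,0.05],"turn":0},{"hand":0,"slide":[0,0,0.05],"turn":0}]'; python3 -m creep '[{"hand":0,"slide":[0,0,0.005],"turn":0},{"hand":0,"slide":[0,0,0],"turn":0}]'
python3 - <<'E'
from h import *
s=snapshot("side");t=snapshot("top")
crop(s,155,285,120,210,6,"s17.png");crop(t,150,250,190,310,6,"t17.png")
E
```

```text
clock: 19.05
tool_pos: [0.3327, 0.3916, 0.093]
eef_rot: [0.698, 0.716, 0.001, 0.0]
contact_force: [-0.3, 0.1, -0.8]
opening: 0.007
clock: 19.3
tool_pos: [0.3321, 0.3911, 0.0898]
eef_rot: [0.698, 0.716, 0.0, 0.0]
contact_force: [0.3, -0.5, 0.0]
opening: 0.008
```

View pics/s17.png

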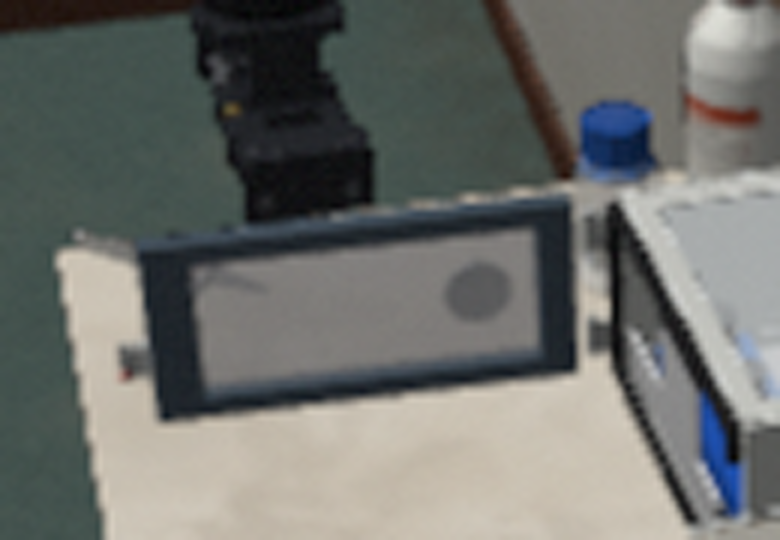

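View pics/t17.png

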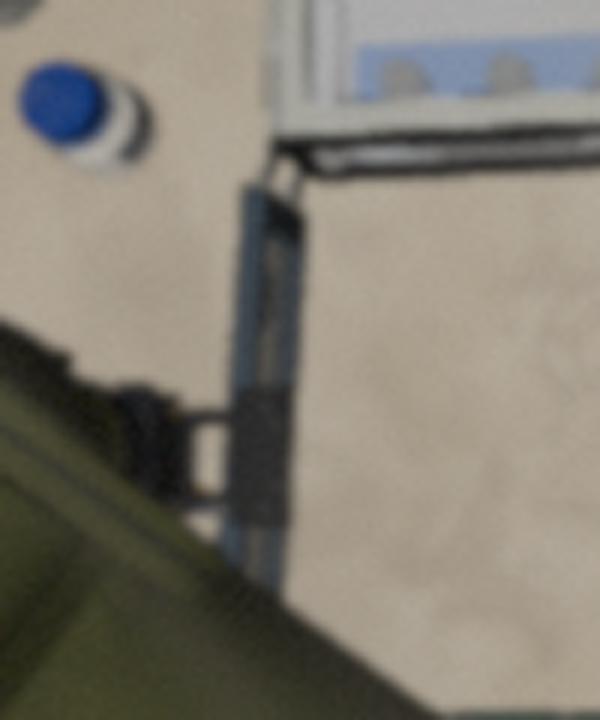

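```bash
python3 -m creep '[{"hand":0,"slide":[-0.012,-0.001,0],"turn":0},{"hand":0,"slide":[-0.012,-0.001,0],"turn":0},{"hand":0,"slide":[-0.007,-0.001,0],"turn":0},{"hand":0,"slide":[-0.008,-0.001,0],"turn":0},{"hand":0,"slide":[-0.01,-0.001,0],"turn":0}]'; python3 -m creep '[{"hand":0,"slide":[-0.014,-0.001,0],"turn":0},{"hand":0,"slide":[-0.016,0,0],"turn":0},{"hand":0,"slide":[-0.0165,0.002,0],"turn":0}]'
```

```text
clock: 20.02
tool_pos: [0.328, 0.3423, 0.0896]
eef_rot: [0.698, 0.716, 0.001, -0.0]
contact_force: [1.3, 1.7, 0.3]
opening: 0.005
clock: 20.4
tool_pos: [0.3299, 0.2947, 0.0895]
eef_rot: [0.698, 0.716, 0.0, -0.0]
contact_force: [1.5, 1.7, -0.0]
opening: 0.006
```

Door contact, ~2 N. Follow the arc.

```bash
python3 -m creep '[{"hand":0,"slide":[-0.0163,0.004,0],"turn":0},{"hand":0,"slide":[-0.016,0.006,0],"turn":0},{"hand":0,"slide":[-0.0155,0.0077,0],"turn":0},{"hand":0,"slide":[-0.0147,0.0094,0],"turn":0},{"hand":0,"slide":[-0.0138,0.011,0],"turn":0}]'; python3 - <<'E'
from h import *
s=snapshot("side");t=snapshot("top")
crop(s,155,285,120,220,6,"s18.png");crop(t,150,270,190,310,6,"t18.png")
E
```

```text
clock: 21.02
tool_pos: [0.3699, 0.2192, 0.0893]
eef_rot: [0.698, 0.716, -0.0, -0.0]
contact_force: [0.2, 4.4, -0.2]
opening: 0.005
```

View pics/s18.png

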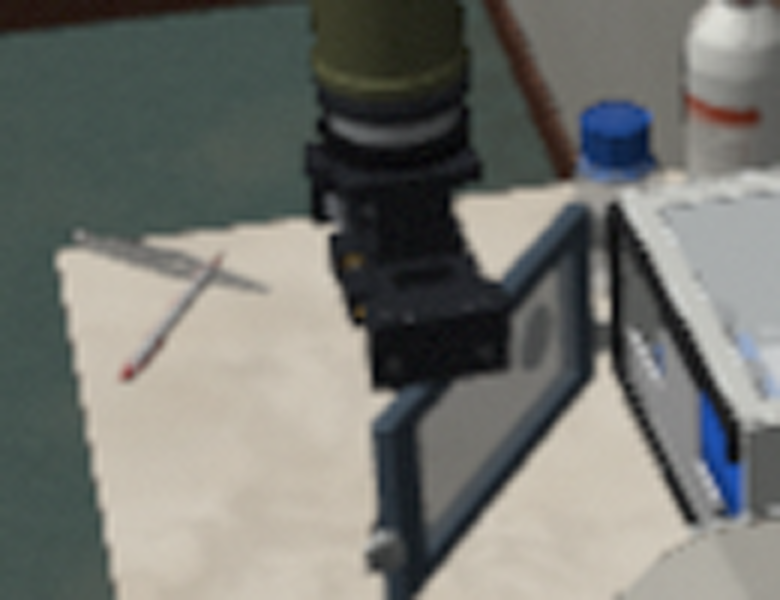

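View pics/t18.png

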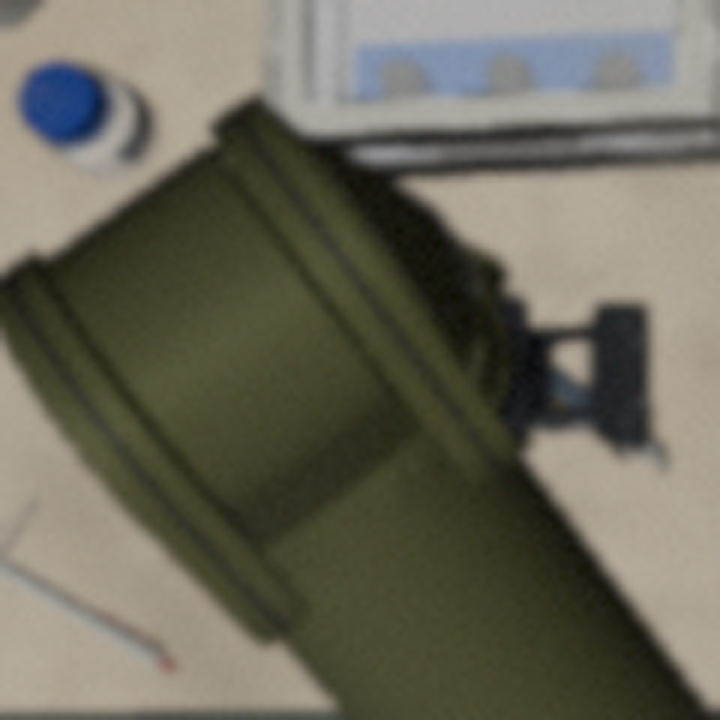

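```bash
python3 -m creep '[{"hand":0,"slide":[-0.0126,0.0127,0],"turn":0},{"hand":0,"slide":[-0.0112,0.0141,0],"turn":0},{"hand":0,"slide":[-0.0118,0.005,0],"turn":0},{"hand":0,"slide":[-0.0118,0.005,0],"turn":0},{"hand":0,"slide":[-0.0171,0.001,0],"turn":0}]'; python3 -m creep '[{"hand":0,"slide":[-0.0187,0.0056,0],"turn":0},{"hand":0,"slide":[-0.0205,0.0069,0],"turn":0},{"hand":0,"slide":[-0.001,0,0],"turn":0}]'; python3 - <<'E'
from h import *
s=snapshot("side");t=snapshot("top")
crop(s,205,335,130,230,6,"s19.png");crop(t,170,290,180,270,6,"t19.png")
E
```

```text
clock: 21.75
tool_pos: [0.4091, 0.1559, 0.0893]
eef_rot: [0.698, 0.717, -0.0, -0.0]
contact_force: [-2.1, 1.2, -1.2]
opening: 0.008
clock: 22.12
tool_pos: [0.4224, 0.1134, 0.0893]
eef_rot: [0.699, 0.715, -0.002, 0.001]
contact_force: [-1.6, -0.8, -0.7]
opening: 0.009
```

View pics/s19.png

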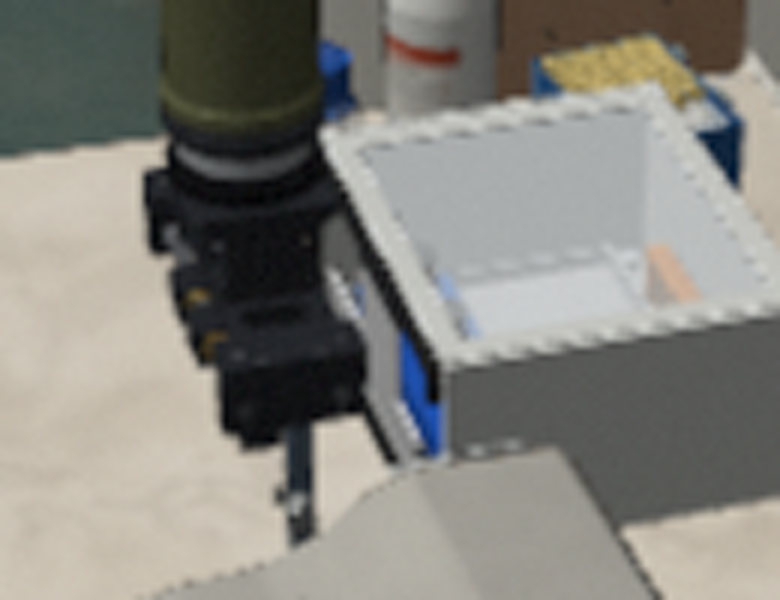

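View pics/t19.png

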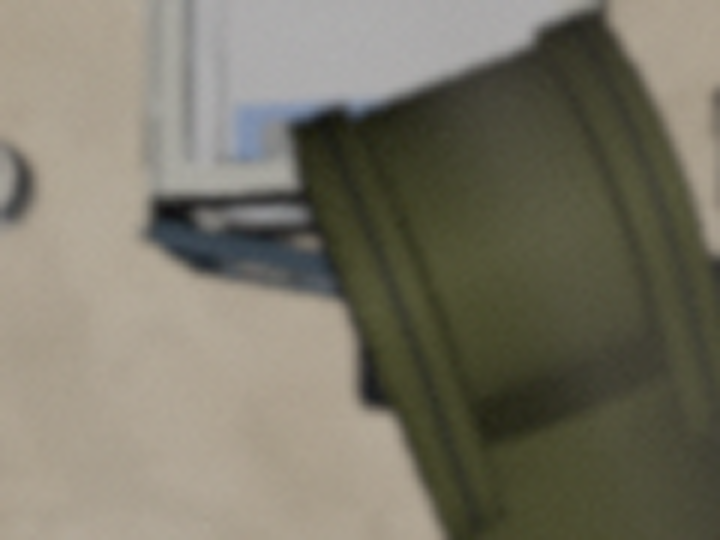

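```bash
python3 -m creep '[{"hand":0,"slide":[0,0.009,0],"turn":0},{"hand":0,"slide":[0,0.009,0],"turn":0},{"hand":0,"slide":[0,0.007,0],"turn":0},{"hand":0,"slide":[0,0.004,0],"turn":0}]'; python3 -m creep '[{"hand":0,"slide":[0,0.002,0],"turn":0},{"hand":0,"slide":[0,0.002,0],"turn":0},{"hand":0,"slide":[0,0.002,0],"turn":0}]'
```

```text
clock: 22.72
tool_pos: [0.4528, 0.1177, 0.0894]
eef_rot: [0.698, 0.716, 0.0, 0.0]
contact_force: [-2.8, -1.4, -0.2]
opening: 0.002
clock: 23.1
tool_pos: [0.458, 0.1178, 0.0894]
eef_rot: [0.698, 0.716, -0.0, -0.0]
contact_force: [-1.7, -1.2, -0.1]
opening: 0.008
```

```bash
python3 -m creep '[{"hand":0,"slide":[-0.006,0.0005,0],"turn":0},{"hand":0,"slide":[-0.002,0.001,0],"turn":0},{"hand":0,"slide":[0,0.001,0],"turn":0},{"hand":0,"slide":[0,0.001,0],"turn":0}]'; python3 -m creep '[{"hand":0,"slide":[0,0.001,0],"turn":0},{"hand":0,"slide":[0,0.001,0],"turn":0},{"hand":0,"slide":[0,0,0],"turn":0}]';python3 -m creep '[{"hand":0,"slide":[0,0.001,0],"turn":0},{"hand":0,"slide":[0,0.001,0],"turn":0},{"hand":0,"slide":[0,0,0],"turn":0}]'
```

```text
clock: 23.6
tool_pos: [0.4618, 0.1097, 0.0895]
eef_rot: [0.698, 0.716, -0.0, 0.0]
contact_force: [-1.5, -0.4, 1.2]
opening: 0.005
clock: 23.98
tool_pos: [0.4639, 0.1097, 0.0894]
eef_rot: [0.698, 0.716, -0.0, 0.0]
contact_force: [-1.3, 0.4, 0.3]
opening: 0.002
clock: 24.35
tool_pos: [0.4659, 0.11, 0.0894]
eef_rot: [0.698, 0.716, 0.0, -0.0]
contact_force: [-2.2, -0.4, 0.8]
opening: 0.007
```

```bash
for k in 1; do python3 -m creep '[{"hand":0,"slide":[0,0.001,0],"turn":0},{"hand":0,"slide":[0,0.001,0],"turn":0},{"hand":0,"slide":[0,0,0],"turn":0}]'; done; python3 -m creep '[{"hand":0,"slide":[0,0.001,0],"turn":0},{"hand":0,"slide":[0,0.001,0],"turn":0},{"hand":0,"slide":[0,0,0],"turn":0}]'
```

```text
clock: 24.72
tool_pos: [0.4679, 0.1101, 0.0894]
eef_rot: [0.698, 0.716, 0.0, -0.0]
contact_force: [-1.7, -1.6, -0.7]
opening: 0.006
clock: 25.1
tool_pos: [0.4695, 0.1101, 0.0894]
eef_rot: [0.698, 0.716, -0.0, -0.0]
contact_force: [-3.3, -2.2, 1.5]
opening: 0.007
```

```bash
python3 -m creep '[{"hand":0,"slide":[0,0.001,0],"turn":0},{"hand":0,"slide":[0,0,0],"turn":0}]'; python3 -m creep '[{"hand":0,"slide":[0,0.001,0],"turn":0},{"hand":0,"slide":[0,0,0],"turn":0}]'
```

```text
clock: 25.35
tool_pos: [0.4696, 0.1101, 0.0894]
eef_rot: [0.698, 0.716, -0.001, -0.001]
contact_force: [-4.7, -0.7, 2.6]
opening: 0.005
clock: 25.6
tool_pos: [0.4697, 0.11, 0.0894]
eef_rot: [0.698, 0.717, -0.002, -0.001]
contact_force: [-7.2, -1.1, 3.6]
opening: 0.008
```

```bash
python3 -m creep '[{"hand":0,"slide":[0,0.001,0],"turn":0},{"hand":0,"slide":[0,0,0],"turn":0}]'; python3 -m creep '[{"hand":0,"slide":[0,0.001,0],"turn":0},{"hand":0,"slide":[0,0,0],"turn":0}]'
```

```text
clock: 25.85
tool_pos: [0.4698, 0.11, 0.0893]
eef_rot: [0.697, 0.717, -0.002, -0.001]
contact_force: [-10.2, -0.3, 5.1]
opening: 0.005
clock: 26.1
tool_pos: [0.4703, 0.1099, 0.0894]
eef_rot: [0.697, 0.717, -0.003, -0.001]
contact_force: [-11.1, -0.3, 6.1]
opening: 0.004
```

```bash
python3 -m creep '[{"hand":0,"slide":[0,0.0007,0],"turn":0},{"hand":0,"slide":[0,0,0],"turn":0}]'; python3 -m creep '[{"hand":0,"slide":[0,0.0007,0],"turn":0},{"hand":0,"slide":[0,0,0],"turn":0}]'
```

```text
clock: 26.35
tool_pos: [0.4707, 0.1099, 0.0894]
eef_rot: [0.697, 0.717, -0.003, -0.002]
contact_force: [-10.9, 0.3, 7.2]
opening: 0.008
clock: 26.6
tool_pos: [0.4712, 0.1099, 0.0894]
eef_rot: [0.697, 0.717, -0.003, -0.002]
contact_force: [-10.8, 0.2, 7.7]
opening: 0.005
```

```bash
python3 -m creep '[{"hand":0,"slide":[0,0.0007,0],"turn":0},{"hand":0,"slide":[0,0,0],"turn":0}]'; python3 -m creep '[{"hand":0,"slide":[0,0.0007,0],"turn":0},{"hand":0,"slide":[0,0,0],"turn":0}]'
```

```text
clock: 26.85
tool_pos: [0.4718, 0.1099, 0.0894]
eef_rot: [0.697, 0.717, -0.003, -0.002]
contact_force: [-11.3, -0.6, 8.3]
opening: 0.002
clock: 27.1
tool_pos: [0.4723, 0.1099, 0.0893]
eef_rot: [0.697, 0.717, -0.003, -0.002]
contact_force: [-12.1, 0.3, 8.1]
opening: 0.005
```

```bash
python3 -m creep '[{"hand":0,"slide":[0,0.0007,-0.0004],"turn":0},{"hand":0,"slide":[0,0,0],"turn":0}]'; python3 -m creep '[{"hand":0,"slide":[0,0.0007,-0.0002],"turn":0},{"hand":0,"slide":[0,0,0],"turn":0}]'
```

```text
clock: 27.35
tool_pos: [0.4726, 0.1099, 0.0894]
eef_rot: [0.697, 0.717, -0.003, -0.002]
contact_force: [-12.3, -0.3, 5.2]
opening: 0.006
clock: 27.6
tool_pos: [0.473, 0.1099, 0.0894]
eef_rot: [0.697, 0.717, -0.004, -0.002]
contact_force: [-13.1, 0.3, 3.5]
opening: 0.002
```

```bash
python3 -m creep '[{"hand":0,"slide":[0,0.0007,0],"turn":0},{"hand":0,"slide":[0,0,0],"turn":0}]'; python3 -m creep '[{"hand":0,"slide":[0,0.0007,0],"turn":0},{"hand":0,"slide":[0,0,0],"turn":0}]'
```

```text
clock: 27.85
tool_pos: [0.4735, 0.1099, 0.0895]
eef_rot: [0.697, 0.717, -0.004, -0.002]
contact_force: [-12.7, -0.8, 4.2]
opening: 0.005
clock: 28.1
tool_pos: [0.474, 0.1099, 0.0894]
eef_rot: [0.697, 0.717, -0.004, -0.002]
contact_force: [-12.9, 0.9, 4.6]
opening: 0.006
```

```bash
python3 -m creep '[{"hand":0,"slide":[0,0.0007,-0.0002],"turn":0},{"hand":0,"slide":[0,0,0],"turn":0}]'; python3 -m creep '[{"hand":0,"slide":[0,0.0007,0],"turn":0},{"hand":0,"slide":[0,0,0],"turn":0}]'
```

```text
clock: 28.35
tool_pos: [0.4745, 0.1099, 0.0895]
eef_rot: [0.697, 0.717, -0.004, -0.003]
contact_force: [-12.0, 0.0, 2.4]
opening: 0.005
clock: 28.6
tool_pos: [0.4791, 0.1105, 0.0898]
eef_rot: [0.697, 0.717, -0.001, -0.001]
contact_force: [-5.4, 0.1, -0.9]
opening: 0.006
```

```bash
python3 -m creep '[{"hand":0,"slide":[0,0.0007,0],"turn":0},{"hand":0,"slide":[0,0,0],"turn":0}]'
```

```text
clock: 28.85
tool_pos: [0.4791, 0.1105, 0.0898]
eef_rot: [0.697, 0.717, -0.002, -0.001]
contact_force: [-7.9, -0.7, 0.9]
opening: 0.004
```

```bash
python3 -m creep '[{"hand":0,"slide":[0,0.0007,0],"turn":0},{"hand":0,"slide":[0,0,0],"turn":0}]'
```

```text
clock: 29.1
tool_pos: [0.4791, 0.1105, 0.0898]
eef_rot: [0.697, 0.717, -0.002, -0.001]
contact_force: [-9.7, 0.5, 1.9]
opening: 0.004
```

```bash
python3 -m creep '[{"hand":0,"slide":[0,-0.003,0],"turn":0},{"hand":0,"slide":[0,-0.003,0],"turn":0},{"hand":0,"slide":[0,-0.004,0],"turn":0},{"hand":0,"slide":[0,-0.01,0],"turn":0}]';python3 -m creep '[{"hand":0,"slide":[0,-0.03,0],"turn":0},{"hand":0,"slide":[0,-0.03,-0.03],"turn":0},{"hand":0,"slide":[0.03,-0.03,-0.04],"turn":0},{"hand":0,"slide":[0.05,-0.02,-0.04],"turn":0},{"hand":0,"slide":[0.05,0,0],"turn":0}]'
python3 -m creep '[{"hand":0,"slide":[0.06,0,0],"turn":0},{"hand":0,"slide":[0.06,0,0],"turn":0},{"hand":0,"slide":[0.06,0,0],"turn":0},{"hand":0,"slide":[0,0,0],"turn":0},{"hand":0,"slide":[0,0,0],"turn":0}]'
python3 - <<'E'
from h import *
s=snapshot("side");t=snapshot("top")
crop(s,205,335,120,230,6,"s20.png");crop(t,180,290,140,230,7,"t20.png")
def tc(x,y): return x
for n in ("blue_bottle_center","beaker_center","orange_bottle_center"):
    r=pinpoint(n,s),pinpoint(n,t);print(n,[ (np.round(q[0]["uv"],1),q[0]["conf"]) for q in r if q])
E
```

```text
clock: 29.6
tool_pos: [0.4629, 0.1103, 0.0904]
eef_rot: [0.698, 0.716, 0.001, 0.0]
contact_force: [-0.5, 0.1, 1.0]
opening: 0.007
clock: 30.22
tool_pos: [0.3495, 0.2349, 0.2]
eef_rot: [0.698, 0.716, 0.002, 0.0]
contact_force: [0.5, 0.8, 0.1]
opening: 0.006
clock: 30.85
tool_pos: [0.3452, 0.4124, 0.1971]
eef_rot: [0.698, 0.716, -0.001, 0.001]
contact_force: [-0.0, -0.3, 0.0]
opening: 0.005
blue_bottle_center [(array([257.5, 152. ]), 0.56), (array([163.9, 206. ]), 0.71)]
beaker_center [(array([335. , 293.6]), 0.71), (array([379.6, 197.1]), 0.53)]
orange_bottle_center [(array([354.5, 324.8]), 0.94), (array([415.9, 192.9]), 0.78)]
```

View pics/s20.png

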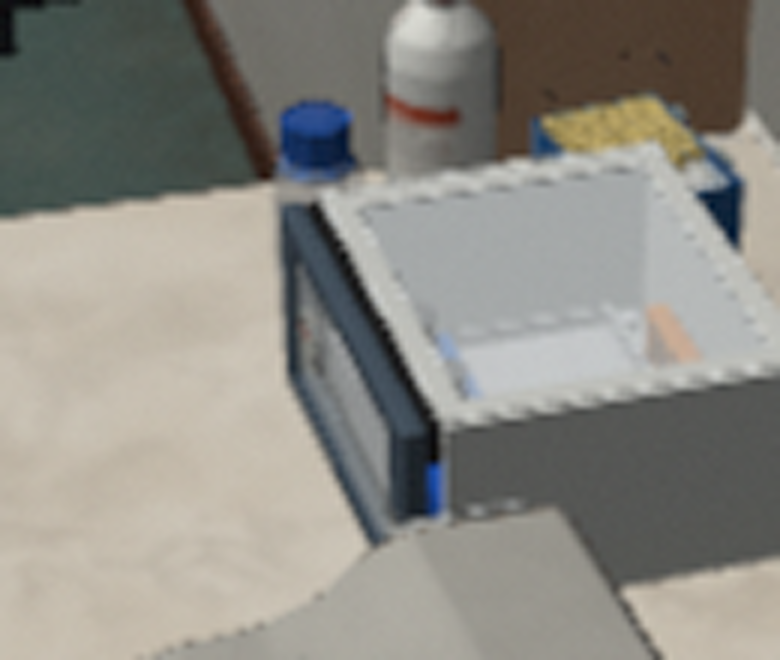

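View pics/t20.png

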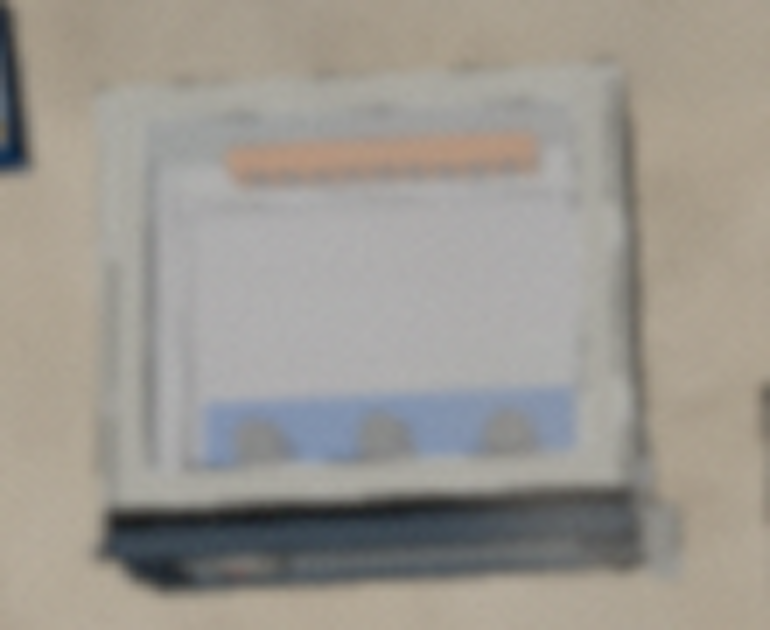

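The door stays shut by itself. The three caps show in the tray at home (top crop, about columns 262, 385 and 510), and the bystanders are where they were. I'm handing in.

```bash
python3 - <<'E'
from plant import *
print(finish_job(),get_state()["clock"])
E
```

```text
the job is handed in; nothing more can be done
the job is handed in; nothing more can be done
```

I stood the vial in the right-hand well, slid the tray home and pressed the door until the latch snapped. I then backed the arm away and handed the job in at about 31 s of the 72 s; no verdict is reported.

- **Vial:** it went in by feel until it touched the well floor, then I let it go. In the side picture it stands upright next to the other two. After the tray was in, the top picture shows all three caps in a row.
- **Tray:** I pushed it against its stop until the push reached about 13 N. The pictures give 101.6 mm of travel against the nominal 100 mm, so the reading is good to about 2 mm and agrees with the tray being home.
- **Door:** I swung it closed slowly and pressed it about 7 mm in from the suggested spot, a little nearer the hinge. The largest wrist-force reading was about 15 N, under the 22 N limit. It then jumped about 4.6 mm, the push dropped to about 5 N, and it met the rubber stop. It was still shut in the pictures taken over a second after I let go. I did not measure the door angle or the tongue position; I judged the latch by feel and by the door staying shut.
- **Other things:** the detected positions of the two bottles and the beaker moved by 3 pixels at most (a pixel is roughly 3 mm), which is within the detector's own error. The red look-alike was never touched.

No check failed. The one disagreement was an early estimate of the well's position, which was 3–6 mm off between methods; I settled it by feel as the vial went in.

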